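# Pack the blossom sweets and close the keyed gift box

## Task

Pack the gift box: put each of the three blossom-shaped sweets upright on the pad of its own colour, and leave the plain round sweets where they are. When all three are in, put the lid on the right way round, gold end over gold end, so that its lugs drop into the notches and it sits fully down. The sweets are brittle: set them down, do not drop them.

Things in the scene. Friction and masses are not known exactly. Their poses are not given: they have to be found in the camera images.
- blossom_pink: pink blossom: six petals, 46 mm across the petal tips (43 mm across two opposite gaps), with a small ivory centre; petals point along its x axis and every 60 degrees from it; hard pressed-sugar sweet, pink; 28 mm high, about 40 g, loose; origin at the centre of its underside, z up
- blossom_yellow: yellow blossom: six petals, 46 mm across the petal tips (43 mm across two opposite gaps), with a small ivory centre; petals point along its x axis and every 60 degrees from it; hard pressed-sugar sweet, yellow; 28 mm high, about 40 g, loose; origin at the centre of its underside, z up
- blossom_green: green blossom: six petals, 46 mm across the petal tips (43 mm across two opposite gaps), with a small ivory centre; petals point along its x axis and every 60 degrees from it; hard pressed-sugar sweet, green; 28 mm high, about 40 g, loose; origin at the centre of its underside, z up
- round_pink: plain round pink sweet, same colour as the pink blossom but a smooth disc 45 mm in diameter with no petals and no ivory centre; does not belong in the box; hard pressed-sugar sweet, pink; 28 mm high, about 45 g, loose; origin at the centre of its underside, z up
- round_green: plain round green sweet, same colour as the green blossom but a smooth disc 45 mm in diameter with no petals and no ivory centre; does not belong in the box; hard pressed-sugar sweet, green; 28 mm high, about 45 g, loose; origin at the centre of its underside, z up
- pad_pink: pink liner pad, 46 by 50 mm, 1.5 mm thick, fixed on the floor of one of the box's three bays (which bay varies); origin at the centre of its underside, which lies 5 mm above the table, at the centre of the bay; its axes are those of the box
- pad_yellow: yellow liner pad, 46 by 50 mm, 1.5 mm thick, fixed on the floor of one of the box's three bays (which bay varies); origin at the centre of its underside, which lies 5 mm above the table, at the centre of the bay; its axes are those of the box
- pad_green: green liner pad, 46 by 50 mm, 1.5 mm thick, fixed on the floor of one of the box's three bays (which bay varies); origin at the centre of its underside, which lies 5 mm above the table, at the centre of the bay; its axes are those of the box
- box: fixed open black gift box, 194 (x) by 76 (y) mm, rim 16 high, walls 6, floor 5 thick; origin: centre of underside. Two red partitions, 12 high, part it into 3 bays centred at x = -62, 0, +62, each 58 (x) by 64 (y) inside. Rim notches 9 deep: 36 wide in the +x end wall (gold marks), 22 in the -x end, 26 mid-way in each long wall. Sweets stand above the rim, so hold them across the box, clear of it
- lid: loose black lid, 194 (x) by 76 (y) mm, 220 g, on 4 lugs 8 long below its rim; origin: centre, level with lug undersides. Top face at z 38; central red bar grip 60 (x) by 18 (y), z 38 to 62. Lugs: +x end (gold; gold stripe on top) 30 wide, -x end 16, long sides 20; 3 mm play each side in the notches. Goes on one way: x axis as the box's. Seated origin 8 mm above the box's; perched on lugs, 16
Not all that is in view belongs to the job. What is shaped like the blossom_yellow but purple is not meant.

How it is judged:
By the outcome, as a careful person would: the job done as asked, in the order asked, and still so for the second after the job is handed in, with the robot touching nothing.
It also fails if it takes over 96 s, if anything falls off the work surface, if the arm or the gripper's body presses on something with over 40 N, if the wrist force passes 120 N, or if a joint passes its speed limit or range.

## Robot

A 6-joint arm with a two-finger parallel gripper is mounted at the origin on the work surface. World frame = base frame: x ahead of the robot, y to its left, z up, the work surface at z = 0. Lengths are in m, angles in degrees, forces in N, time in s.
With the tool pointing down it reaches from about 0.35 to 0.875 m from the base axis. Payload 4.2 kg.
Tool frame: the origin (TCP) lies at the very end of the fingers, on their centre line; the grasp point (between the pads) lies 19 mm behind it; z points along the fingers, x is the direction in which the jaws open and shut, and the axes are right-handed (so a half turn about z gives the same grasp; the last joint's range is limited). The gripper opens to 87 mm and grips with 3 to 60 N. Pads are 19 mm wide; open, the fingers measure 117 mm over their backs; the gripper's body (75 mm by 190 mm) begins 51 mm behind the grasp point.
Start: joints at [-56.975, 22.042, 0.453, 0, -68.411, -14.817], TCP at [0.195, -0.594, 0.223] pointing down, gripper open.
Joint ranges: [-179.83, 179.83], [-69.29, 118.12], [-61.27, 80.66], [-181.25, 117.63], [-171.15, -9.14], [-177.46, 177.46]. Speed limits (degrees/s): [159.86, 159.86, 180, 180, 180, 180].

## Interface

Orientations are given as a 3x3 rotation matrix whose columns are the frame's x, y, z axes.
In Python, from station import sense, capture, finish_job gives the robot as it stands.
- The arm moves only by the shell command python3 -m crank 'ROWS' [OPENING]. ROWS is JSON, a list of rows, each a list of 4 numbers: the shift along the tool's x, y, z in m, then the turn about the tool's z in rad. A call has 1 to 5 rows; each row shifts and turns the commanded pose from where the row before left it, along the tool's axes as they then stand; what a row does not reach is not made up. A row lasts 1/12 s, in which the tool goes at most 41.7 mm and 7.16 degrees, less where a joint would pass 70% of its speed; a pose out of reach is approached as far as the arm can. A call with a gripper value outside its range is refused whole. OPENING is the finger opening in m, from 0 to 0.087, set as the call begins (- or left out, the last holds). The fingers move at their own pace and stop on an object; the grip force is fixed at half the most. Time passes only in rows, so rows that do not move let the fingers close. It gives the time, the measured TCP pose, the force and the opening at its end, in the units of the state.
- sense(): the state, without advancing time (a new reading comes with each control period).
- capture(name): name is "side" or "top" or "wrist"; returns a dict with "pixels" (420x560x3 uint8, red, green, blue), "depth" (420x560 float32, m along the optical axis (not along the pixel's ray), 0 where there is no reading), "fx", "fy", "cx", "cy" (pixels), "world_from_camera" (4x4, takes a point from camera to world coordinates); the wrist camera has in their place "hand_eye" (4x4, takes a point from camera to tool coordinates, whose origin is the TCP and whose axes are the tool frame's). Camera axes: x right, y down, z forward; pixel columns grow to the right and rows downward; lengths in m; the calibration is good to about 2 mm. A picture is of the moment at which its call begins: read the wrist's pose just before it.
- finish_job(): hands the job in, once; it reports no verdict.
The state is a dict: "time_s": time; "joints": joint angles; "joint_velocities": joint speeds; "effort": joint torques, N m; "tcp_pos": TCP position; "ee_rot": TCP orientation; "wrist_force": force on the tool from outside, world axes, zero at the start; "moment": the same for the moment, N m; "gripper_width": opening from 0.0 (shut) to 1.0 (fully open).
Only numpy, scipy, OpenCV 4.12 (cv2) and the standard library are available. Lean on these libraries where they do the work, as an engineer would, in place of code of your own. Each camera call takes 0.05 s, during which the arm holds its last target.

## Working session

There is one attempt and no reset: what is moved stays moved. The work goes in short steps, Python scripts to look and compute and a shell command to move; the robot and the scene stay as the last step left them, time stands still between calls to the robot, and variables do not carry over. Pictures are saved under pics/ and viewed, and the job is handed in when it is done.

```bash
ls; mkdir -p pics; python3 - <<'E'
from station import sense,capture
import cv2
s=sense();print(s)
for n in("top","side","wrist"):
    c=capture(n);cv2.imwrite(f"pics/{n}0.png",c["pixels"][:,:,::-1]);print(n,c["fx"],c["fy"],c["cx"],c["cy"],c.get("world_from_camera",c.get("hand_eye")))
print(sense()["time_s"])
E
```

```text
pics
{'time_s': 0.0, 'joints': array([-5.69744432e+01,  2.20914009e+01,  3.80326928e-01, -2.94846569e-02,
       -6.84104018e+01, -1.48167592e+01]), 'joint_velocities': array([-0.09280807,  0.01956075, -0.02156833, -0.06670284, -0.06776951,
       -0.05506196]), 'effort': array([ 4.09086431e-05, -3.90664959e+01,  1.87406498e+01,  4.21990335e+00,
        1.09643745e-02, -1.92035186e-04]), 'tcp_pos': array([ 0.19513848, -0.59312856,  0.22145531]), 'ee_rot': array([[-3.12299604e-01,  9.49983362e-01, -7.54296221e-04],
       [ 9.49981179e-01,  3.12300505e-01,  2.03834398e-03],
       [ 2.17195995e-03, -7.99931952e-05, -9.99997638e-01]]), 'wrist_force': array([-0.00405012, -0.04515702,  0.63160204]), 'moment': array([0.0108874 , 0.00944096, 0.01727442]), 'gripper_width': 0.9999574219503203}
top 405.52205517015113 405.52205517015113 281.0471806418403 208.8152822237174 [[ 0.01685627 -0.99679043  0.07826048  0.45782836]
 [-0.99985114 -0.01709286 -0.00235415  0.07791591]
 [ 0.00368429 -0.07820915 -0.99693017  0.96856492]
 [ 0.          0.          0.          1.        ]]
side 413.4284721078507 413.4284721078507 273.50969578791126 217.2082969087776 [[-0.99045179 -0.09352706  0.10128146  0.4447334 ]
 [-0.13577705  0.53458188 -0.83413836  0.74278338]
 [ 0.02387127 -0.83992553 -0.54217641  0.47865593]
 [ 0.          0.          0.          1.        ]]
wrist 310.34055438981505 310.34055438981505 281.02444491727175 209.84555606407656 [[ 9.99999996e-01 -3.21353930e-05 -8.65468923e-05 -2.57375199e-04]
 [ 5.65983310e-05  9.54025333e-01  2.99725976e-01 -8.41676323e-02]
 [ 7.29361158e-05 -2.99725979e-01  9.54025331e-01 -1.62840530e-01]
 [ 0.00000000e+00  0.00000000e+00  0.00000000e+00  1.00000000e+00]]
0.15
```

View pics/top0.png

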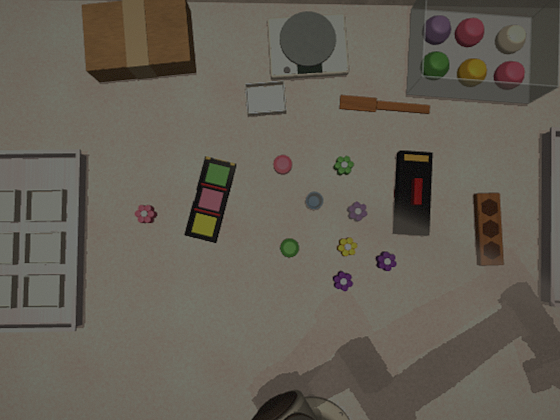

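View pics/side0.png

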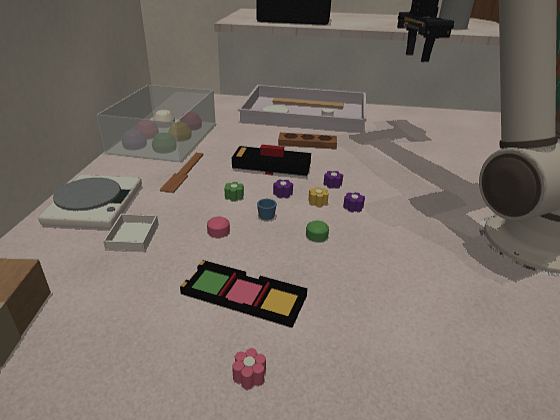

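View pics/wrist0.png

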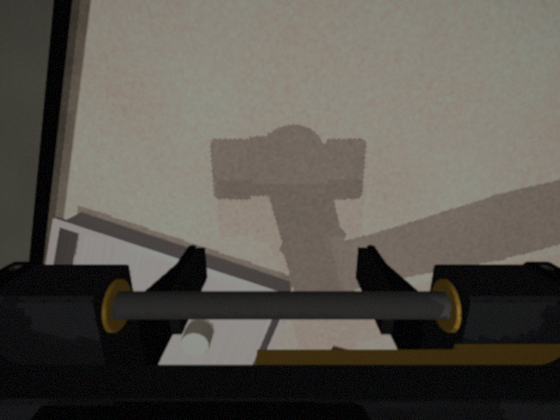

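Top view candidates:
- **Pink:** blossom (146,214), round (283,164), pad (210,200).
- **Yellow:** blossom (347,246). The purple or lilac blossoms at (343,281), (387,261) and (357,211) are not meant.
- **Green:** blossom (344,165), round (290,248), pad (217,174).
- **Lid:** (413,193), gold end up at (416,158). The box is at (211,200), with its gold end near the green pad.

I'll check these in a close crop.

```bash
python3 - <<'E'
import cv2,numpy as np
t=cv2.imread("pics/top0.png");s=cv2.imread("pics/side0.png")
g=lambda im:np.clip(im.astype(float)*1.5,0,255).astype(np.uint8)
a=cv2.resize(g(t[130:310,120:450]),None,fx=2.4,fy=2.4,interpolation=cv2.INTER_CUBIC)
cv2.imwrite("pics/crop1.png",a)
b=cv2.resize(g(s[140:400,160:390]),None,fx=2.3,fy=2.3,interpolation=cv2.INTER_CUBIC)
cv2.imwrite("pics/crop2.png",b)
E
```

```text
(no output)
```

View pics/crop1.png

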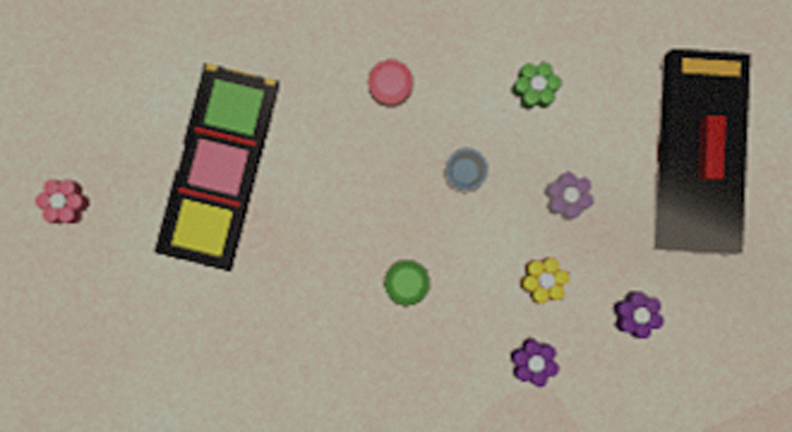

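View pics/crop2.png

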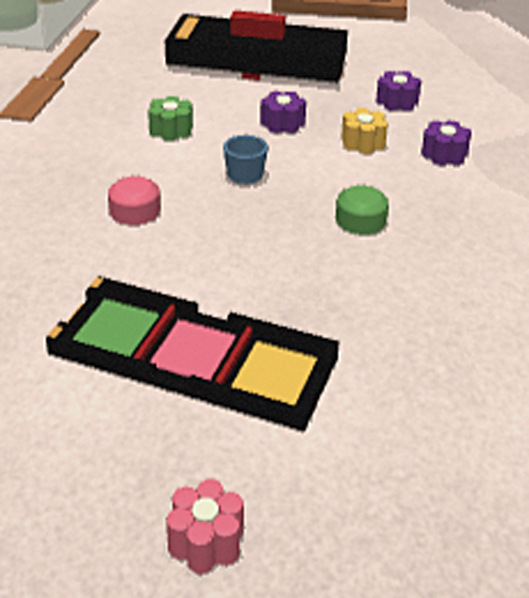

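Top crop: each candidate is confirmed. The pink blossom (58,200), yellow (546,280) and green (537,85) have petals and ivory centres, all upright. The lid is at (700,150) with gold up, and the box's gold end is at (240,75). Next I'll measure.

```bash
cat > h.py <<'E'
import cv2,numpy as np
from station import sense,capture
def ray(c,uv,z,T=None):
    T=np.array(c["world_from_camera"]) if T is None else T
    uv=np.atleast_2d(uv).astype(float)
    d=np.c_[(uv[:,0]-c["cx"])/c["fx"],(uv[:,1]-c["cy"])/c["fy"],np.ones(len(uv))]@T[:3,:3].T
    o=T[:3,3]; k=(z-o[2])/d[:,2]
    return o+d*k[:,None]
def wristT(c,s):
    T=np.eye(4);T[:3,:3]=s["ee_rot"];T[:3,3]=s["tcp_pos"];return T@np.array(c["hand_eye"])
def blobs(mask,amin=20):
    n,l,st,ce=cv2.connectedComponentsWithStats(mask.astype(np.uint8))
    return [(l==i,ce[i],st[i]) for i in range(1,n) if st[i][4]>=amin]
def hsv(c): return cv2.cvtColor(c["pixels"],cv2.COLOR_RGB2HSV)
COL=dict(pink=((165,180),90),yellow=((20,33),120),green=((45,75),90))
def cmask(H,n,vmin=50):
    (a,b),s=COL[n];return (H[...,0]>=a)&(H[...,0]<=b)&(H[...,1]>=s)&(H[...,2]>=vmin)
def go(x,y,z,th=None):
    "th: world angle deg of tool x (mod 180); prints turn then shift in tool axes after turn"
    s=sense();R=s["ee_rot"];p=s["tcp_pos"];t0=np.degrees(np.arctan2(R[1,0],R[0,0]))
    dth=0 if th is None else (th-t0+90)%180-90
    t=np.radians(t0+dth);d=np.array([x,y,z])-p
    X=np.array([np.cos(t),np.sin(t)]);Y=np.array([np.sin(t),-np.cos(t)])
    print("t",s["time_s"],"p",p.round(4),"yaw",round(t0,2),"j6",s["joints"][5].round(1),"| turn rad",round(-np.radians(dth),4),"rows",abs(dth)/7.16,
      "| after turn dx,dy,dz",(d[:2]@X).round(4),(d[:2]@Y).round(4),(-d[2]).round(4))
E
python3 - <<'E'
from h import *
for n in("top","side"):
    c=capture(n);H=hsv(c)
    for k in COL:
        for m,ce,st in blobs(cmask(H,k),60):
            v,u=np.nonzero(m)
            print(n,k,ce.round(1),st, "z0.028",ray(c,ce,.028)[0].round(4),"z.0065",ray(c,ce,.0065)[0].round(4))
    iv=(H[...,1]<40)&(H[...,2]>140)
    for m,ce,st in blobs(iv,8):
        if st[4]<200: print(n,"ivory",ce.round(1),st[4],ray(c,ce,.028)[0].round(4))
E
```

```text
top pink [469.6  31.5] [455  18  29  28 625] z0.028 [ 0.9688 -0.372   0.028 ] z.0065 [ 0.9804 -0.3822  0.0065]
top pink [509.7  72. ] [495  61  30  22 510] z0.028 [ 0.8697 -0.4664  0.028 ] z.0065 [ 0.8792 -0.4788  0.0065]
top pink [282.2 163.5] [274 155  18  18 224] z0.028 [0.6385 0.0748 0.028 ] z.0065 [0.6426 0.0747 0.0065]
top pink [210.3 199. ] [198 188  26  23 422] z0.028 [0.5517 0.2408 0.028 ] z.0065 [0.5539 0.2445 0.0065]
top pink [145.3 213.7] [135 205  22  18 227] z0.028 [0.5149 0.3907 0.028 ] z.0065 [0.5162 0.3978 0.0065]
top yellow [472.3  69.3] [457  59  30  21 494] z0.028 [ 0.8746 -0.3768  0.028 ] z.0065 [ 0.8841 -0.3872  0.0065]
top yellow [415.9 157.6] [404 154  25   8 166] z0.028 [ 0.658  -0.2395  0.028 ] z.0065 [ 0.6625 -0.2468  0.0065]
top yellow [203.6 224.6] [191 213  26  24 448] z0.028 [0.492  0.2545 0.028 ] z.0065 [0.4928 0.2585 0.0065]
top yellow [346.7 246.4] [337 238  20  18 211] z0.028 [ 0.4471 -0.0775  0.028 ] z.0065 [ 0.4469 -0.0811  0.0065]
top green [435.8  63.9] [424  52  25  25 521] z0.028 [ 0.8864 -0.2893  0.028 ] z.0065 [ 0.8962 -0.2977  0.0065]
top g
[... 1120 characters left out ...]
 560] z0.028 [0.6032 0.2568 0.028 ] z.0065 [0.6108 0.2337 0.0065]
side ivory [359.1  14.4] 9 [ 0.2364 -3.3015  0.028 ]
side ivory [312.4  26.5] 17 [ 0.5962 -2.4904  0.028 ]
side ivory [162. 112.] 51 [ 0.9726 -0.5139  0.028 ]
side ivory [160.3 119.7] 10 [ 0.9519 -0.4436  0.028 ]
side ivory [333.4 173.5] 8 [ 0.4124 -0.169   0.028 ]
side ivory [282.6 183. ] 10 [ 0.528  -0.0984  0.028 ]
side ivory [233.5 185.5] 12 [ 0.6365 -0.0664  0.028 ]
side ivory [318.4 190.9] 14 [ 0.4444 -0.0759  0.028 ]
side ivory [354.3 196. ] 13 [ 0.365  -0.0667  0.028 ]
side ivory [494.5 225.7] 16 [0.0902 0.0043 0.028 ]
side ivory [555.1 263.3] 59 [0.0202 0.112  0.028 ]
side ivory [248.8 361. ] 80 [0.5137 0.3976 0.028 ]
```

```bash
python3 -c "
from h import *
go(.446,-.0765,.14,77)"
```

```text
t 0.25 p [ 0.1952 -0.5934  0.222 ] yaw 108.2 j6 -14.8 | turn rad 0.5446 rows 4.357921294935514 | after turn dx,dy,dz 0.5601 0.1281 0.082
```

```bash
python3 -m crank '[[0,0,0,0.109],[0,0,0,0.109],[0,0,0,0.109],[0,0,0,0.109],[0,0,0,0.109]]' 0.087 && python3 -m crank '[[0.037,0.0085,0.005,0],[0.037,0.0085,0.005,0],[0.037,0.0085,0.005,0],[0.037,0.0085,0.005,0],[0.037,0.0085,0.005,0]]' && python3 -m crank '[[0.037,0.0085,0.005,0],[0.037,0.0085,0.005,0],[0.037,0.0085,0.005,0],[0.037,0.0085,0.005,0],[0.037,0.0085,0.005,0]]' && python3 -m crank '[[0.037,0.0085,0.005,0],[0.037,0.0085,0.005,0],[0.037,0.0085,0.005,0],[0.037,0.0085,0.005,0],[0.037,0.0085,0.005,0]]'
python3 -c "
from h import *
go(.446,-.0765,.14,77)"
```

```text
time_s: 0.67
tcp_pos: [0.1953, -0.5936, 0.2224]
ee_rot: [[0.231, 0.973, -0.0], [0.973, -0.231, 0.0], [0.0, -0.0, -1.0]]
wrist_force: [0.2, -0.6, -0.1]
gripper_width: 1.002
time_s: 1.08
tcp_pos: [0.2787, -0.4214, 0.1973]
ee_rot: [[0.226, 0.974, 0.0], [0.974, -0.226, -0.0], [0.0, 0.0, -1.0]]
wrist_force: [1.8, 0.5, -0.0]
gripper_width: 1.003
time_s: 1.5
tcp_pos: [0.3619, -0.2507, 0.1726]
ee_rot: [[0.225, 0.974, 0.001], [0.974, -0.225, -0.0], [-0.0, 0.001, -1.0]]
wrist_force: [0.8, -0.5, 0.6]
gripper_width: 0.999
time_s: 1.92
tcp_pos: [0.445, -0.0798, 0.1476]
ee_rot: [[0.225, 0.974, 0.001], [0.974, -0.225, 0.0], [0.0, 0.001, -1.0]]
wrist_force: [1.0, -0.3, -0.2]
gripper_width: 0.997
t 1.9167 p [ 0.445  -0.0798  0.1476] yaw 77.0 j6 -113.5 | turn rad 0.0001 rows 0.000551357992425121 | after turn dx,dy,dz 0.0034 0.0002 0.0076
```

```bash
cat > w.py <<'E'
from h import *
import sys
s=sense();c=capture("wrist");T=wristT(c,s);H=hsv(c)
z=float(sys.argv[2]) if len(sys.argv)>2 else .028
print(s["joints"].round(1),s["time_s"])
for k in COL:
    for m,ce,st in blobs(cmask(H,k,40),300):
        cn,_=cv2.findContours(m.astype(np.uint8),cv2.RETR_EXTERNAL,cv2.CHAIN_APPROX_NONE)
        q=max(cn,key=cv2.contourArea)[:,0,:]
        P=ray(c,q,z,T)[:,:2];ctr=(P.min(0)+P.max(0))/2
        M=cv2.moments(P.astype(np.float32).reshape(-1,1,2)*1000);ctr=np.array([M["m10"],M["m01"]])/M["m00"]/1000
        r=P-ctr;a=np.arctan2(r[:,1],r[:,0]);rr=np.hypot(*r.T)
        h=(rr*np.exp(-6j*a)).sum();print(k,"px",ce.round(0),st[4],"ctr",ctr.round(4),"r",rr.min().round(4),rr.max().round(4),"petal angle mod60",round(np.degrees(-np.angle(h))/6%60,1))
iv=(H[...,1]<45)&(H[...,2]>120)
for m,ce,st in blobs(iv,40):
    if st[4]<1500: print("ivory",ce.round(0),st[4],ray(c,ce,z,T)[0].round(4))
cv2.imwrite(f"pics/{sys.argv[1]}.png",np.clip(c["pixels"][:,:,::-1]*1.4,0,255).astype(np.uint8))
E
python3 w.py wy1
```

```text
[  10.5    9.5  -29.2    0.   -51.3 -113.5] 1.9167
yellow px [288. 201.] 1161 ctr [ 0.4435 -0.0735] r 0.0164 0.0235 petal angle mod60 42.8
yellow px [112. 307.] 553 ctr [ 0.5157 -0.2812] r 0.0015 0.0376 petal angle mod60 24.2
yellow px [450. 307.] 554 ctr [0.5962 0.0689] r 0.0004 0.0383 petal angle mod60 15.2
yellow px [418. 356.] 3360 ctr [0.6515 0.031 ] r 0.0044 0.1826 petal angle mod60 18.1
green px [424. 166.] 1750 ctr [0.4384 0.0547] r 0.0196 0.0223 petal angle mod60 7.1
green px [331. 342.] 372 ctr [ 0.6106 -0.0627] r 0.0083 0.0192 petal angle mod60 44.6
ivory [279. 117.] 311 [ 0.367  -0.0645  0.028 ]
ivory [323. 202.] 172 [ 0.4512 -0.0412  0.028 ]
ivory [284. 285.] 161 [ 0.5296 -0.0976  0.028 ]
```

View pics/wy1.png

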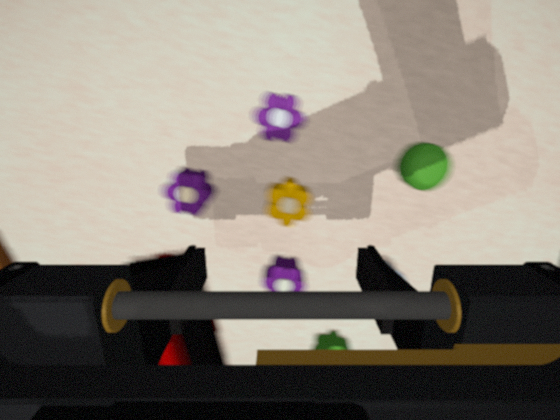

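Wrist view: the yellow blossom is at (288,201), between dark purple ones and the lilac one at (284,275). The jaw line through it is clear, and a gap-to-gap grasp needs yaw 73.

```bash
python3 -c "
from h import *
go(.4448,-.0755,.013,73)"
```

```text
t 1.9667 p [ 0.4483 -0.0759  0.1471] yaw 77.26 j6 -113.7 | turn rad 0.0743 rows 0.5944283848018204 | after turn dx,dy,dz -0.0007 -0.0035 0.1341
```

```bash
python3 -m crank '[[0,0,0,0.074],[-0.001,-0.0035,0.03,0],[0,0,0.035,0],[0,0,0.03,0],[0,0,0.015,0]]' 0.07 && python3 -m crank '[[0,0,0,0]]'; python3 w.py wy2;python3 -c "
from h import *
go(.4448,-.0755,.013,73)"
```

```text
time_s: 2.38
tcp_pos: [0.4387, -0.0817, 0.0347]
ee_rot: [[0.297, 0.955, -0.005], [0.955, -0.297, -0.0], [-0.002, -0.005, -1.0]]
wrist_force: [0.3, -0.1, -0.1]
gripper_width: 0.818
time_s: 2.47
tcp_pos: [0.4382, -0.0819, 0.0345]
ee_rot: [[0.297, 0.955, -0.008], [0.955, -0.297, -0.001], [-0.003, -0.007, -1.0]]
wrist_force: [-0.6, 0.4, 0.2]
gripper_width: 0.811
[  10.4   19.3  -37.3   -0.   -33.8 -117.6] 2.4667
yellow px [292. 256.] 3447 ctr [ 0.4402 -0.0767] r 0.0183 0.0255 petal angle mod60 37.1
yellow px [141. 306.] 517 ctr [ 0.4439 -0.1779] r 0.0006 0.0211 petal angle mod60 22.5
yellow px [421. 306.] 506 ctr [ 0.4964 -0.0083] r 0.001 0.0213 petal angle mod60 3.2
yellow px [400. 356.] 3665 ctr [ 0.5301 -0.0269] r 0.0031 0.1195 petal angle mod60 13.7
green px [503. 189.] 5621 ctr [0.4348 0.0485] r 0.0197 0.0272 petal angle mod60 10.5
ivory [481.  28.] 67 [0.3496 0.0463 0.028 ]
ivory [493.  64.] 45 [0.3676 0.05   0.028 ]
ivory [476.  77.] 150 [0.3711 0.0413 0.028 ]
ivory [492.  93.] 342 [0.3809 0.0482 0.028 ]
ivory [520.  98.] 85 [0.3878 0.0616 0.028 ]
ivory [532.  98.] 42 [0.3898 0.0675 0.028 ]
ivory [266. 133.] 688 [ 0.3655 -0.0685  0.028 ]
ivory [121. 259.] 46 [ 0.4098 -0.1756  0.028 ]
t 2.5167 p [ 0.4399 -0.0818  0.0364] yaw 72.75 j6 -117.7 | turn rad -0.0044 rows 0.035131014575717455 | after turn dx,dy,dz 0.0075 0.0029 0.0234
```

View pics/wy2.png

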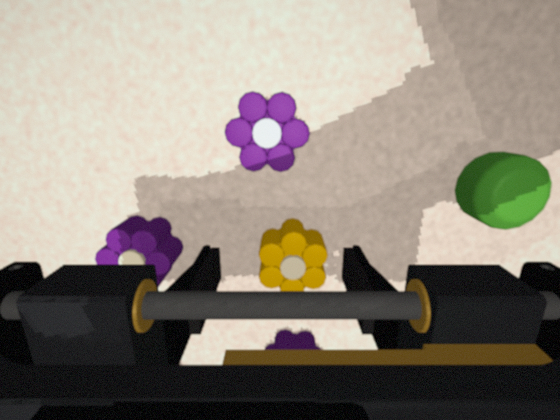

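Wrist view: the blossom is at (292,256) between the fingers and needs about +7 mm in tool x and +4 mm in tool y. Readings taken straight after motion overshoot, so I'll let it settle before reading.

```bash
python3 -m crank '[[0.007,0.004,0,0],[0,0,0.012,0],[0,0,0.0115,0],[0,0,0,0],[0,0,0,0]]' && python3 -m crank '[[0,0,0,0],[0,0,0,0],[0,0,0,0],[0,0,0,0],[0,0,0,0]]' 0.03; python3 w.py wy3
```

```text
time_s: 2.93
tcp_pos: [0.448, -0.0758, 0.0151]
ee_rot: [[0.296, 0.955, 0.002], [0.955, -0.296, 0.0], [0.001, 0.002, -1.0]]
wrist_force: [-0.0, 0.3, -0.4]
gripper_width: 0.806
time_s: 3.35
tcp_pos: [0.447, -0.0761, 0.0144]
ee_rot: [[0.297, 0.955, 0.001], [0.955, -0.297, 0.0], [0.0, 0.001, -1.0]]
wrist_force: [0.2, -1.2, 1.0]
gripper_width: 0.507
[  11.    21.9  -37.7    0.   -30.3 -118.2] 3.35
yellow px [278. 257.] 4039 ctr [ 0.4382 -0.0761] r 0.0183 0.0264 petal angle mod60 37.2
yellow px [185. 306.] 404 ctr [ 0.4507 -0.1346] r 0.0005 0.0195 petal angle mod60 30.2
yellow px [377. 307.] 402 ctr [ 0.4825 -0.0318] r 0.0002 0.0191 petal angle mod60 56.0
yellow px [348. 356.] 3864 ctr [ 0.51   -0.0544] r 0.0038 0.1056 petal angle mod60 13.6
green px [513. 185.] 6940 ctr [0.4341 0.0466] r 0.0191 0.0277 petal angle mod60 59.2
ivory [551.  26.] 205 [0.3672 0.0676 0.028 ]
ivory [246. 120.] 928 [ 0.3651 -0.0685  0.028 ]
ivory [ 91. 265.] 339 [ 0.4108 -0.1722  0.028 ]
ivory [ 66. 337.] 522 [ 0.448  -0.2077  0.028 ]
ivory [497. 334.] 449 [0.5203 0.0306 0.028 ]
```

View pics/wy3.png

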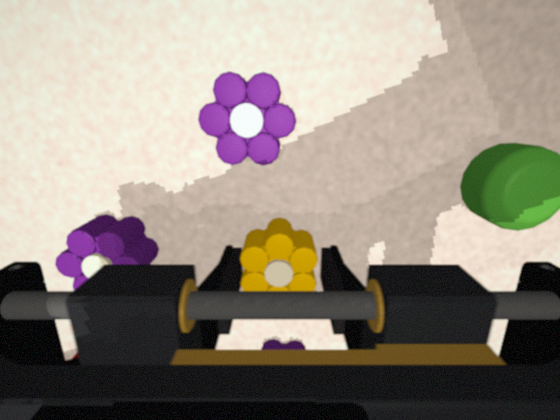

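```bash
python3 -m crank '[[0,0,0,0],[0,0,-0.02,0],[0,0,-0.03,0],[0,0,-0.03,0],[0,0,-0.02,0]]' && python3 -c "
from h import *
go(.4915,.26,.115,77)"
```

```text
time_s: 3.82
tcp_pos: [0.4476, -0.0761, 0.1164]
ee_rot: [[0.296, 0.955, 0.003], [0.955, -0.296, 0.0], [0.001, 0.002, -1.0]]
wrist_force: [0.7, 0.8, -0.4]
gripper_width: 0.472
t 3.8167 p [ 0.4476 -0.0761  0.1164] yaw 72.77 j6 -118.2 | turn rad -0.0739 rows 0.5911830299378151 | after turn dx,dy,dz 0.3373 -0.0328 0.0014
```

```bash
python3 -m crank '[[0,0,0,-0.074],[0.035,-0.0035,0,0],[0.035,-0.0035,0,0],[0.035,-0.0035,0,0],[0.035,-0.0035,0,0]]' && python3 -m crank '[[0.035,-0.0035,0,0],[0.035,-0.0035,0,0],[0.035,-0.0035,0,0],[0.035,-0.0035,0,0],[0.035,-0.0035,0,0]]' &&  python3 -m crank '[[0.022,-0.001,0,0],[0,0,0,0],[0,0,0,0],[0,0,0,0]]'; cat > wb.py <<'E'
from h import *
import sys
s=sense();c=capture("wrist");T=wristT(c,s);H=hsv(c)
print(s["joints"].round(1),s["time_s"],s["tcp_pos"].round(4))
for k in COL:
    for m,ce,st in blobs(cmask(H,k,40),300):
        cn,_=cv2.findContours(m.astype(np.uint8),cv2.RETR_EXTERNAL,cv2.CHAIN_APPROX_NONE)
        q=max(cn,key=cv2.contourArea)[:,0,:]
        P=ray(c,q,.0065,T)[:,:2]*1000
        (x,y),(w,h),a=cv2.minAreaRect(P.astype(np.float32))
        print(k,"px",ce.round(0),st[4],"ctr mm",round(x,1),round(y,1),"wh",round(w,1),round(h,1),"a",round(a,1))
cv2.imwrite(f"pics/{sys.argv[1]}.png",np.clip(c["pixels"][:,:,::-1]*1.4,0,255).astype(np.uint8))
E
python3 wb.py wb1
```

```text
time_s: 4.23
tcp_pos: [0.4644, 0.0647, 0.1141]
ee_rot: [[0.226, 0.974, -0.0], [0.974, -0.226, 0.0], [0.0, -0.0, -1.0]]
wrist_force: [0.2, -0.8, -0.8]
gripper_width: 0.472
time_s: 4.65
tcp_pos: [0.4867, 0.2395, 0.1138]
ee_rot: [[0.225, 0.974, -0.001], [0.974, -0.225, -0.0], [-0.001, -0.001, -1.0]]
wrist_force: [0.8, -0.4, 0.3]
gripper_width: 0.472
time_s: 4.98
tcp_pos: [0.4904, 0.2589, 0.1134]
ee_rot: [[0.225, 0.974, -0.002], [0.974, -0.225, -0.001], [-0.001, -0.001, -1.0]]
wrist_force: [-0.6, -0.7, -0.8]
gripper_width: 0.473
[  44.6   21.3  -18.    -0.   -50.8 -147.6] 4.9833 [0.4904 0.2589 0.1134]
pink px [441. 203.] 2118 ctr mm 519.0 400.2 wh 56.7 48.7 a 60.5
yellow px [282. 238.] 6594 ctr mm 520.3 250.7 wh 75.1 108.5 a 77.0
yellow px [192. 307.] 398 ctr mm 570.5 148.9 wh 15.9 63.1 a 69.6
yellow px [370. 306.] 379 ctr mm 610.0 320.2 wh 15.9 63.2 a 84.1
yellow px [338. 356.] 3784 ctr mm 659.6 272.0 wh 359.0 26.1 a 77.1
green px [ 47. 207.] 2625 ctr mm 441.8 50.5 wh 45.3 61.2 a 2.2
green px [283. 331.] 1313 ctr mm 620.5 229.5 wh 52.8 31.0 a 77.0
```

View pics/wb1.png

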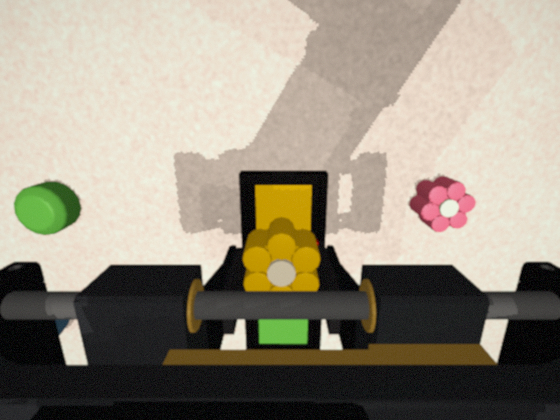

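Wrist view: the sweet (281,273) is held upright above the box. The yellow pad's far edge is at row ~184, cols 255–312, and the box's end edge is at row 171. I'll compute the bay offset from those edges.

```bash
python3 - <<'E'
from h import *
s=sense();c=capture("wrist");T=wristT(c,s);H=hsv(c);g=cv2.cvtColor(c["pixels"],cv2.COLOR_RGB2GRAY)
p=s["tcp_pos"];R=s["ee_rot"]
def tool(uv,z): return ((ray(c,uv,z,T)-p)@R*1000).round(1)
print(p)
# pad edges
ym=cmask(H,"yellow",40)
for r in (190,200,210): 
    x=np.nonzero(ym[r,230:340])[0]+230;print(r,x.min(),x.max(),tool([x.min()-.5,r],.0065)[0],tool([x.max()+.5,r],.0065)[0])
for col in (265,283,300):
    r=np.nonzero(ym[150:250,col])[0]+150;print("padtop",r.min(),tool([col,r.min()-.5],.0065)[0])
    d=np.nonzero(g[140:200,col]<35)[0]+140;print("rim",d.min(),tool([col,d.min()-.5],.016)[0])
for r in (178,185,195):
    d=np.nonzero(g[r,225:345]<35)[0]+225;print("rimx",d.min(),d.max(),tool([d.min()-.5,r],.016)[0],tool([d.max()+.5,r],.016)[0])
E
```

```text
[0.49048867 0.25850708 0.11366166]
190 255 312 [-24.7 -17.6 107.2] [ 27.2 -17.6 107.1]
200 255 311 [-24.9  -8.3 107.2] [ 26.6  -8.3 107.1]
210 255 312 [-25.2   1.2 107.2] [ 27.7   1.1 107.1]
padtop 184 [-15.2 -23.5 107.2]
rim 172 [-14.5 -36.   97.7]
padtop 184 [  0.8 -23.5 107.2]
rim 172 [  0.7 -36.   97.7]
padtop 184 [ 15.9 -23.5 107.2]
rim 172 [ 15.1 -36.   97.7]
rimx 241 326 [-35.5 -30.4  97.7] [ 37.8 -30.4  97.6]
rimx 241 326 [-35.8 -24.3  97.7] [ 38.1 -24.3  97.6]
rimx 241 326 [-36.1 -15.5  97.7] [ 38.5 -15.5  97.6]
```

```bash
python3 -m crank '[[0.001,-0.0005,0.02,0],[0,0,0.025,0],[0,0,0.025,0],[0,0,0.015,0],[0,0,0,0]]' && python3 -m crank '[[0,0,0.003,0],[0,0,0.002,0],[0,0,0,0],[0,0,0,0]]'
```

```text
time_s: 5.5
tcp_pos: [0.4887, 0.2577, 0.0259]
ee_rot: [[0.227, 0.974, -0.006], [0.974, -0.227, -0.005], [-0.006, -0.005, -1.0]]
wrist_force: [-0.6, -0.4, -0.2]
gripper_width: 0.474
time_s: 5.83
tcp_pos: [0.4914, 0.261, 0.0252]
ee_rot: [[0.225, 0.974, 0.002], [0.974, -0.225, 0.001], [0.002, 0.001, -1.0]]
wrist_force: [-0.8, -0.4, -0.3]
gripper_width: 0.474
```

```bash
python3 -m crank '[[0,0,0.0015,0],[0,0,0.0015,0],[0,0,0,0],[0,0,0,0]]';python3 -m crank '[[0,0,0,0],[0,0,0,0]]'
```

```text
time_s: 6.17
tcp_pos: [0.4908, 0.2607, 0.0211]
ee_rot: [[0.225, 0.974, 0.0], [0.974, -0.225, 0.0], [0.0, 0.0, -1.0]]
wrist_force: [1.1, 0.7, 0.1]
gripper_width: 0.475
time_s: 6.33
tcp_pos: [0.4908, 0.2607, 0.0211]
ee_rot: [[0.225, 0.974, 0.0], [0.974, -0.225, 0.0], [0.0, 0.0, -1.0]]
wrist_force: [-0.7, -0.2, -0.7]
gripper_width: 0.476
```

```bash
python3 -m crank '[[0,0,0.0005,0],[0,0,0,0],[0,0,0,0]]';python3 -m crank '[[0,0,0,0],[0,0,0,0],[0,0,0,0]]' 0.062; python3 wb.py wb2
```

```text
time_s: 6.58
tcp_pos: [0.4909, 0.2608, 0.0209]
ee_rot: [[0.225, 0.974, 0.0], [0.974, -0.225, 0.0], [0.0, 0.0, -1.0]]
wrist_force: [-0.6, -0.6, 3.1]
gripper_width: 0.471
time_s: 6.83
tcp_pos: [0.4908, 0.2606, 0.0204]
ee_rot: [[0.225, 0.974, -0.0], [0.974, -0.225, 0.0], [-0.0, -0.0, -1.0]]
wrist_force: [0.1, 0.0, -1.0]
gripper_width: 0.618
[  44.7   28.5  -23.    -0.   -38.5 -147.7] 6.8333 [0.4908 0.2606 0.0204]
pink px [511. 242.] 4700 ctr mm 516.0 402.1 wh 61.2 50.5 a 29.3
pink px [281. 334.] 2359 ctr mm 549.7 245.8 wh 52.1 24.6 a 77.0
yellow px [281. 252.] 5481 ctr mm 491.8 259.2 wh 51.9 51.4 a 77.0
yellow px [171. 307.] 451 ctr mm 511.9 180.6 wh 11.5 41.4 a 69.9
yellow px [391. 306.] 430 ctr mm 544.2 321.1 wh 12.1 41.4 a 83.9
yellow px [363. 356.] 3930 ctr mm 578.0 292.4 wh 235.7 17.7 a 77.3
```

View pics/wb2.png

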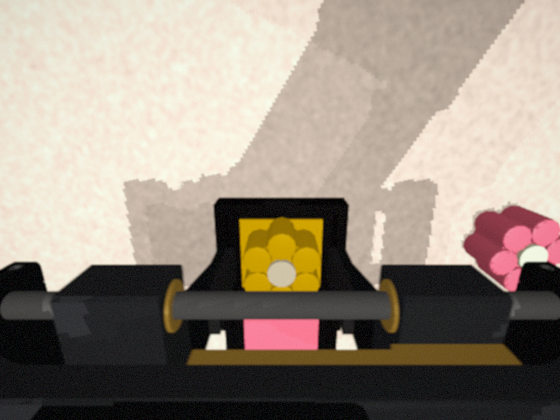

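Wrist view: the yellow blossom stands centred on the yellow pad, ivory at (281,273). I felt contact at 3 N before releasing. Lifting and going to pink.

```bash
python3 -m crank '[[0,0,-0.01,0],[0,0,-0.03,0],[0,0,-0.035,0],[0,0,-0.03,0],[0,0,0,0]]' && python3 -c "
from h import *
go(.514,.394,.125)"
```

```text
time_s: 7.3
tcp_pos: [0.4944, 0.2633, 0.1331]
ee_rot: [[0.224, 0.975, 0.011], [0.975, -0.224, 0.008], [0.011, 0.009, -1.0]]
wrist_force: [0.1, 0.3, -0.0]
gripper_width: 0.711
t 7.3 p [0.4944 0.2633 0.1331] yaw 77.08 j6 -147.7 | turn rad -0.0 rows 0.0 | after turn dx,dy,dz 0.1318 -0.0101 0.0081
```

```bash
python3 -m crank '[[0.035,-0.002,0,0],[0.035,-0.002,0,0],[0.035,-0.002,0,0],[0.03,-0.0015,0,0],[0,0,0,0]]' 0.07&& python3 -m crank '[[0,0,0,0],[0,0,0,0]]'&& python3 w.py wp1; python3 -c "
from h import *
go(.514,.394,.125)"
```

```text
time_s: 7.72
tcp_pos: [0.515, 0.399, 0.1257]
ee_rot: [[0.222, 0.975, 0.003], [0.975, -0.222, 0.003], [0.003, 0.002, -1.0]]
wrist_force: [-0.2, 0.0, -0.3]
gripper_width: 0.799
time_s: 7.88
tcp_pos: [0.5135, 0.3934, 0.1254]
ee_rot: [[0.225, 0.974, -0.001], [0.974, -0.225, -0.001], [-0.001, -0.001, -1.0]]
wrist_force: [0.6, 0.2, -0.6]
gripper_width: 0.804
[  51.8   28.6   -3.6   -0.   -57.9 -154.8] 7.8833
pink px [285. 208.] 1572 ctr [0.511 0.396] r 0.0176 0.0245 petal angle mod60 29.6
pink px [152. 264.] 1331 ctr [0.5361 0.2647] r 0.0007 0.0324 petal angle mod60 56.5
yellow px [137. 214.] 2953 ctr [0.4874 0.2664] r 0.0214 0.0362 petal angle mod60 43.5
yellow px [142. 306.] 524 ctr [0.5776 0.2379] r 0.0011 0.0337 petal angle mod60 26.1
yellow px [420. 306.] 483 ctr [0.6389 0.5028] r 0.0007 0.0336 petal angle mod60 7.2
yellow px [398. 356.] 3676 ctr [0.6923 0.4771] r 0.0061 0.1835 petal angle mod60 17.7
ivory [282.   3.] 40 [0.3582 0.4293 0.028 ]
ivory [380.   3.] 105 [0.3737 0.4986 0.028 ]
ivory [321.  20.] 47 [0.375  0.4546 0.028 ]
ivory [368.  31.] 78 [0.39   0.4873 0.028 ]
ivory [125. 221.] 216 [0.4903 0.2556 0.028 ]
t 7.9333 p [0.5136 0.3929 0.1256] yaw 76.95 j6 -154.8 | turn rad -0.0 rows 0.0 | after turn dx,dy,dz 0.0011 0.0002 0.0006
```

View pics/wp1.png

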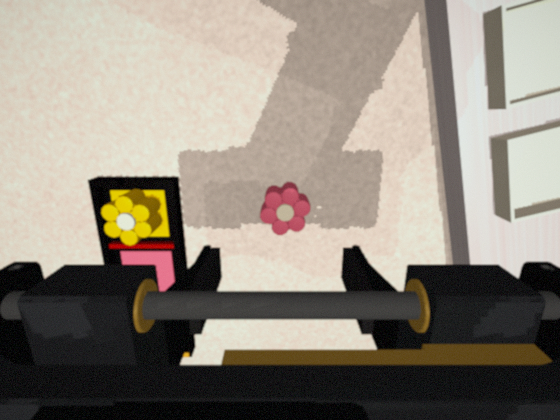

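```bash
python3 - <<'E'
from h import *
im=cv2.imread("pics/wp1.png")[170:250,240:330];cv2.imwrite("pics/wp1c.png",cv2.resize(im,None,fx=6,fy=6,interpolation=cv2.INTER_CUBIC))
E
```

```text
(no output)
```

View pics/wp1c.png

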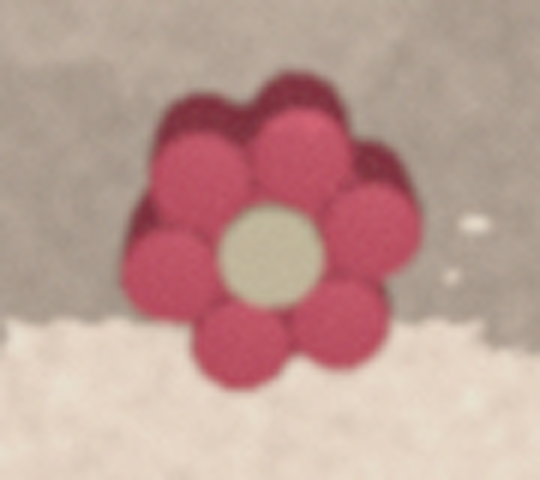

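Crop: pink blossom petals are about 15° off tool x, so the gap axis is at world ~121°. The centre is +3 mm in tool x. I'll turn to 121° (safe for joint 6), then descend.

```bash
python3 -m crank '[[0.003,0,0,-0.11],[0,0,0,-0.11],[0,0,0,-0.11],[0,0,0,-0.11],[0,0,0,-0.11]]' && python3 -m crank '[[0,0,0,-0.11],[0,0,0.02,-0.11],[0,0,0.02,0],[0,0,0,0],[0,0,0,0]]' && python3 w.py wp2;  python3 -c "
from h import *
go(.5144,.396,.0145,121)"
```

```text
time_s: 8.35
tcp_pos: [0.5145, 0.3954, 0.1261]
ee_rot: [[-0.321, 0.947, -0.0], [0.947, 0.321, 0.0], [0.0, -0.0, -1.0]]
wrist_force: [-0.0, -0.2, 0.2]
gripper_width: 0.803
time_s: 8.77
tcp_pos: [0.5142, 0.3952, 0.0851]
ee_rot: [[-0.515, 0.857, -0.001], [0.857, 0.515, -0.002], [-0.001, -0.002, -1.0]]
wrist_force: [0.4, 0.6, 1.2]
gripper_width: 0.803
[  51.8   31.1   -5.7    0.   -53.3 -110.8] 8.7667
pink px [ 92. 164.] 4183 ctr [0.5422 0.255 ] r 0.0218 0.0318 petal angle mod60 14.9
pink px [282. 224.] 2153 ctr [0.5113 0.3943] r 0.0181 0.0251 petal angle mod60 29.6
yellow px [136. 102.] 5077 ctr [0.4878 0.2651] r 0.0206 0.0339 petal angle mod60 40.6
yellow px [142. 306.] 530 ctr [0.6326 0.3323] r 0.0013 0.0288 petal angle mod60 9.3
yellow px [420. 306.] 512 ctr [0.5144 0.5294] r 0.0004 0.029 petal angle mod60 51.2
yellow px [398. 356.] 3666 ctr [0.5613 0.5455] r 0.0047 0.1557 petal angle mod60 2.0
green px [ 49. 218.] 3492 ctr [0.5976 0.2421] r 0.0213 0.0314 petal angle mod60 13.9
ivory [445.  37.] 79 [0.3496 0.417  0.028 ]
ivory [459.  52.] 64 [0.3516 0.4304 0.028 ]
ivory [474.  53.] 50 [0.3469 0.4393 0.028 ]
ivory [477.  69.] 109 [0.3531 0.447  0.028 ]
ivory [123. 101.] 434 [0.4905 0.2571 0.028 ]
ivory [531. 232.] 1090 [0.4183 0.559  0.028 ]
ivory [ 13. 252.] 693 [0.6381 0.2269 0.028 ]
ivory [555. 257.] 172 [0.4241 0.5896 0.028 ]
t 8.8167 p [0.515  0.3962 0.0864] yaw 121.06 j6 -110.8 | turn rad 0.0011 rows 0.008528891307093445 | after turn dx,dy,dz 0.0001 -0.0006 0.0719
```

View pics/wp2.png

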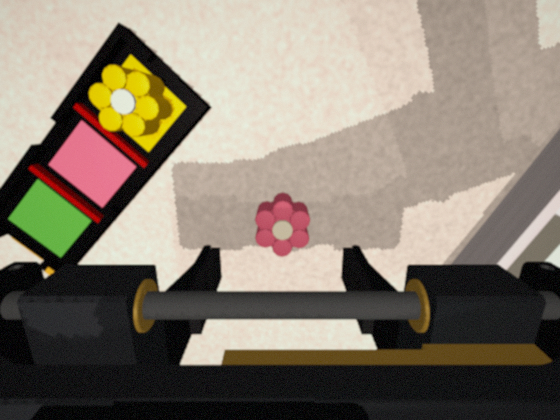

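Wrist view: the pink blossom is centred between the fingers (282,224), gaps facing the jaws. Descend and grip.

```bash
python3 -m crank '[[0.0005,0.0005,0.02,0],[0,0,0.025,0],[0,0,0.015,0],[0,0,0.0105,0],[0,0,0,0]]' && python3 -m crank '[[0,0,0,0],[0,0,0,0],[0,0,0,0],[0,0,0,0],[0,0,0,0]]' 0.03; python3 -m crank '[[0,0,0,0]]'; python3 w.py wp3
```

```text
time_s: 9.23
tcp_pos: [0.5143, 0.3967, 0.0139]
ee_rot: [[-0.516, 0.857, -0.002], [0.857, 0.516, -0.002], [-0.001, -0.002, -1.0]]
wrist_force: [-0.1, -0.4, -0.2]
gripper_width: 0.802
time_s: 9.65
tcp_pos: [0.515, 0.3979, 0.016]
ee_rot: [[-0.517, 0.856, 0.001], [0.856, 0.517, 0.001], [0.001, 0.002, -1.0]]
wrist_force: [0.7, -0.5, 0.7]
gripper_width: 0.511
time_s: 9.73
tcp_pos: [0.515, 0.3978, 0.0158]
ee_rot: [[-0.517, 0.856, 0.001], [0.856, 0.517, 0.001], [0.0, 0.001, -1.0]]
wrist_force: [-0.5, -0.4, 3.2]
gripper_width: 0.478
[  51.9   35.8   -8.9    0.   -45.3 -110.8] 9.7333
pink px [ 30. 182.] 5401 ctr [0.5367 0.2655] r 0.0143 0.0332 petal angle mod60 35.6
pink px [281. 257.] 4134 ctr [0.5077 0.3935] r 0.0188 0.0263 petal angle mod60 25.9
yellow px [67. 91.] 11298 ctr [0.487  0.2662] r 0.0216 0.0356 petal angle mod60 38.2
yellow px [193. 306.] 388 ctr [0.5585 0.3659] r 0.0004 0.0183 petal angle mod60 21.2
yellow px [370. 306.] 380 ctr [0.5071 0.4514] r 0.0004 0.0184 petal angle mod60 40.5
yellow px [340. 356.] 3880 ctr [0.5426 0.4576] r 0.0014 0.1077 petal angle mod60 1.7
green px [  7. 256.] 349 ctr [0.5809 0.2669] r 0.0037 0.0099 petal angle mod60 50.6
ivory [5. 8.] 206 [0.4672 0.2328 0.028 ]
ivory [38. 89.] 1029 [0.4911 0.255  0.028 ]
ivory [ 71. 341.] 1001 [0.6164 0.315  0.028 ]
```

View pics/wp3.png

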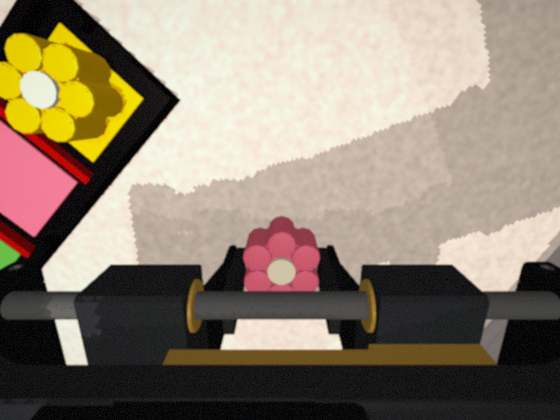

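```bash
python3 -m crank '[[0,0,-0.02,0],[0,0,-0.03,0],[0,0,-0.03,0],[0,0,-0.02,0],[0,0,0,0.11]]' && python3 -m crank '[[0,0,0,0.11],[0,0,0,0.11],[0,0,0,0.11],[0,0,0,0.11],[0,0,0,0.11]]' && python3 -m crank '[[0,0,0,0.108],[0,0,0,0],[0,0,0,0]]'; python3 -c "
from h import *
go(.552,.2467,.115,77)"
```

```text
time_s: 10.2
tcp_pos: [0.5171, 0.3997, 0.121]
ee_rot: [[-0.419, 0.908, 0.008], [0.908, 0.419, 0.007], [0.003, 0.01, -1.0]]
wrist_force: [0.7, 0.3, -0.4]
gripper_width: 0.476
time_s: 10.62
tcp_pos: [0.5145, 0.3973, 0.1149]
ee_rot: [[0.122, 0.992, -0.0], [0.992, -0.122, -0.0], [-0.0, -0.0, -1.0]]
wrist_force: [1.1, 0.2, 0.3]
gripper_width: 0.474
time_s: 10.87
tcp_pos: [0.5146, 0.3974, 0.1149]
ee_rot: [[0.221, 0.975, -0.0], [0.975, -0.221, -0.0], [-0.0, -0.0, -1.0]]
wrist_force: [-0.4, 0.4, 0.3]
gripper_width: 0.47
t 10.8667 p [0.5146 0.3974 0.1149] yaw 77.25 j6 -154.6 | turn rad 0.0044 rows 0.03530427047819781 | after turn dx,dy,dz -0.1384 0.0703 -0.0001
```

```bash
python3 -m crank '[[-0.0345,0.0175,0,0.004],[-0.0345,0.0175,0,0],[-0.0345,0.0175,0,0],[-0.035,0.018,0,0],[0,0,0,0]]' && python3 -m crank '[[0,0,0,0],[0,0,0,0]]'; python3 wb.py wb3; python3 -c "
from h import *
go(.552,.2467,.115,77)"
```

```text
time_s: 11.28
tcp_pos: [0.5522, 0.2408, 0.115]
ee_rot: [[0.23, 0.973, -0.002], [0.973, -0.23, -0.002], [-0.002, -0.002, -1.0]]
wrist_force: [0.2, 0.8, -0.2]
gripper_width: 0.471
time_s: 11.45
tcp_pos: [0.5523, 0.2466, 0.1152]
ee_rot: [[0.226, 0.974, 0.0], [0.974, -0.226, 0.0], [0.0, 0.0, -1.0]]
wrist_force: [-0.5, -0.2, -0.5]
gripper_width: 0.473
[  39.4   25.4  -10.7   -0.   -53.8 -142.5] 11.45 [0.5523 0.2466 0.1152]
pink px [281. 237.] 6688 ctr mm 582.3 238.6 wh 75.4 111.1 a 76.9
yellow px [281. 137.] 3250 ctr mm 490.7 259.6 wh 52.5 51.7 a 76.9
yellow px [193. 306.] 379 ctr mm 633.6 135.9 wh 16.0 63.5 a 69.6
yellow px [369. 306.] 386 ctr mm 673.8 308.2 wh 16.0 63.8 a 84.2
yellow px [340. 356.] 3818 ctr mm 722.9 258.8 wh 357.0 27.7 a 76.9
green px [ 30. 134.] 2980 ctr mm 440.6 52.0 wh 57.2 44.9 a 76.9
t 11.5 p [0.5522 0.2472 0.1152] yaw 76.96 j6 -142.5 | turn rad -0.0007 rows 0.0058971785461565274 | after turn dx,dy,dz -0.0006 -0.0 0.0002
```

View pics/wb3.png

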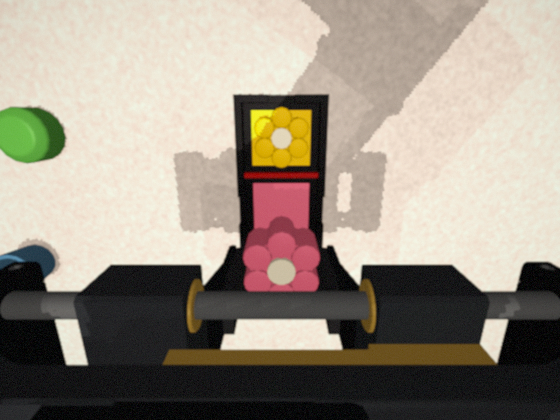

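Wrist view: the pink sweet is held at (281,272) over the pink pad (cols 253–309, far edge row 182), so it's centred. The yellow one is fine. Descending.

```bash
python3 -m crank '[[0,-0.0005,0.02,0],[0,0,0.025,0],[0,0,0.025,0],[0,0,0.017,0],[0,0,0,0]]' && python3 -m crank '[[0,0,0.002,0],[0,0,0,0],[0,0,0.0015,0],[0,0,0,0],[0,0,0,0]]' && python3 -m crank '[[0,0,0.001,0],[0,0,0,0],[0,0,0.001,0],[0,0,0,0],[0,0,0,0]]'
```

```text
time_s: 11.92
tcp_pos: [0.5488, 0.2465, 0.0239]
ee_rot: [[0.225, 0.974, -0.007], [0.974, -0.225, -0.004], [-0.006, -0.006, -1.0]]
wrist_force: [-1.5, 0.7, -1.7]
gripper_width: 0.471
time_s: 12.33
tcp_pos: [0.5521, 0.2472, 0.0256]
ee_rot: [[0.227, 0.974, 0.002], [0.974, -0.227, 0.001], [0.002, 0.001, -1.0]]
wrist_force: [0.6, -0.4, -0.4]
gripper_width: 0.474
time_s: 12.75
tcp_pos: [0.5516, 0.2466, 0.0225]
ee_rot: [[0.227, 0.974, -0.0], [0.974, -0.227, -0.0], [-0.0, -0.0, -1.0]]
wrist_force: [0.9, 1.0, -0.7]
gripper_width: 0.476
```

```bash
python3 -m crank '[[0,0,0.0005,0],[0,0,0,0],[0,0,0.0005,0],[0,0,0,0],[0,0,0,0]]'
```

```text
time_s: 13.17
tcp_pos: [0.5516, 0.2467, 0.0223]
ee_rot: [[0.227, 0.974, 0.0], [0.974, -0.227, -0.0], [-0.0, 0.0, -1.0]]
wrist_force: [-2.0, -1.8, 4.6]
gripper_width: 0.473
```

```bash
python3 -m crank '[[0,0,0,0],[0,0,0,0],[0,0,0,0],[0,0,0,0]]' 0.062 && python3 wb.py wb4 && python3 -m crank '[[0,0,-0.01,0],[0,0,-0.03,0],[0,0,-0.035,0],[0,0,-0.03,0],[0,0,0,0]]' && python3 -m crank '[[0,0,0,0],[0,0,0,0]]' && python3 -c "
from h import *
go(.637,-.068,.125)"
```

```text
time_s: 13.5
tcp_pos: [0.5515, 0.2467, 0.0212]
ee_rot: [[0.227, 0.974, -0.0], [0.974, -0.227, -0.0], [-0.0, -0.0, -1.0]]
wrist_force: [-0.2, 0.2, -0.4]
gripper_width: 0.667
[  39.4   32.   -15.8   -0.   -42.3 -142.6] 13.5 [0.5515 0.2467 0.0212]
pink px [280. 251.] 5524 ctr mm 552.9 245.1 wh 51.9 51.7 a 76.9
yellow px [280. 151.] 7146 ctr mm 492.2 259.1 wh 52.0 54.1 a 77.0
yellow px [163. 306.] 512 ctr mm 572.1 161.3 wh 12.5 42.8 a 68.1
yellow px [399. 306.] 493 ctr mm 606.9 312.5 wh 12.2 42.2 a 84.4
yellow px [373. 356.] 4652 ctr mm 640.7 285.2 wh 233.8 19.0 a 76.9
green px [281. 333.] 2277 ctr mm 611.0 231.6 wh 52.0 24.7 a 76.9
time_s: 13.97
tcp_pos: [0.5555, 0.249, 0.1347]
ee_rot: [[0.225, 0.974, 0.012], [0.974, -0.226, 0.007], [0.01, 0.011, -1.0]]
wrist_force: [1.6, 0.2, 0.3]
gripper_width: 0.715
time_s: 14.13
tcp_pos: [0.5511, 0.2466, 0.1267]
ee_rot: [[0.227, 0.974, -0.0], [0.974, -0.227, 0.0], [0.0, -0.0, -1.0]]
wrist_force: [-0.4, 0.1, -1.4]
gripper_width: 0.715
t 14.1333 p [0.5511 0.2466 0.1267] yaw 76.85 j6 -142.6 | turn rad -0.0 rows 0.0 | after turn dx,dy,dz -0.2868 0.1552 0.0017
```

View pics/wb4.png

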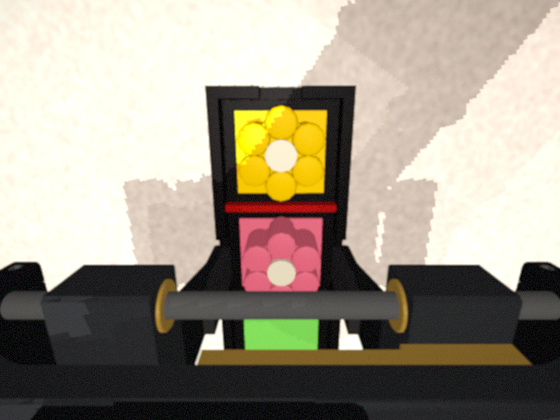

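Wrist view: pink (281,272) and yellow (280,155) stand on their own pads. Now green.

```bash
python3 -m crank '[[-0.032,0.0172,0,0],[-0.032,0.0172,0,0],[-0.032,0.0172,0,0],[-0.032,0.0172,0,0],[-0.032,0.0172,0,0]]' 0.07 && python3 -m crank '[[-0.032,0.0172,0,0],[-0.032,0.0172,0,0],[-0.032,0.0172,0,0],[-0.031,0.0172,0,0],[0,0,0,0]]' && python3 -m crank '[[0,0,0,0],[0,0,0,0]]'&& python3 w.py wg1; python3 - <<'E'
from h import *
go(.637,-.068,.125)
im=cv2.imread("pics/wg1.png")[165:255,230:330];cv2.imwrite("pics/wg1c.png",cv2.resize(im,None,fx=6,fy=6,interpolation=cv2.INTER_CUBIC))
E
```

```text
time_s: 14.55
tcp_pos: [0.5981, 0.0696, 0.1248]
ee_rot: [[0.227, 0.974, -0.003], [0.974, -0.227, -0.001], [-0.002, -0.003, -1.0]]
wrist_force: [0.4, 1.0, -0.2]
gripper_width: 0.802
time_s: 14.97
tcp_pos: [0.637, -0.0734, 0.1243]
ee_rot: [[0.233, 0.972, -0.003], [0.972, -0.233, -0.001], [-0.002, -0.003, -1.0]]
wrist_force: [0.7, 0.1, -0.5]
gripper_width: 0.807
time_s: 15.13
tcp_pos: [0.6362, -0.0679, 0.125]
ee_rot: [[0.228, 0.974, -0.003], [0.974, -0.228, -0.0], [-0.001, -0.003, -1.0]]
wrist_force: [-0.0, -0.3, -0.9]
gripper_width: 0.804
[   8.4   28.    -4.6   -0.   -57.5 -111.5] 15.1333
pink px [440. 173.] 2377 ctr [0.6332 0.0697] r 0.0201 0.0256 petal angle mod60 15.9
yellow px [142. 307.] 540 ctr [ 0.6996 -0.2231] r 0.0009 0.0336 petal angle mod60 26.6
yellow px [420. 306.] 528 ctr [0.7605 0.0408] r 0.0007 0.0334 petal angle mod60 6.0
yellow px [399. 356.] 3826 ctr [0.8141 0.0149] r 0.0071 0.1825 petal angle mod60 17.6
green px [281. 209.] 1524 ctr [ 0.634  -0.0681] r 0.0173 0.024 petal angle mod60 34.3
ivory [209.  94.] 342 [ 0.5277 -0.1015  0.028 ]
t 15.1833 p [ 0.6364 -0.0672  0.1254] yaw 76.9 j6 -111.5 | turn rad -0.0 rows 0.0 | after turn dx,dy,dz -0.0006 0.0008 0.0004
```

View pics/wg1.png

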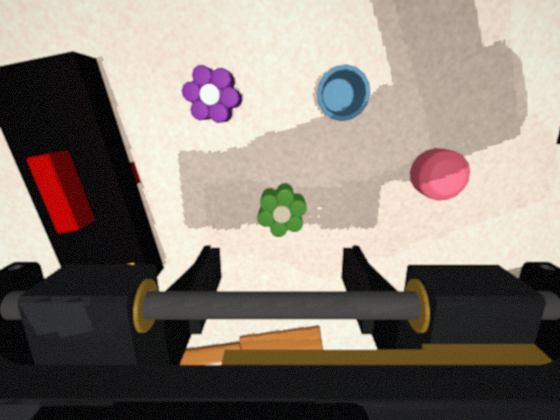

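View pics/wg1c.png

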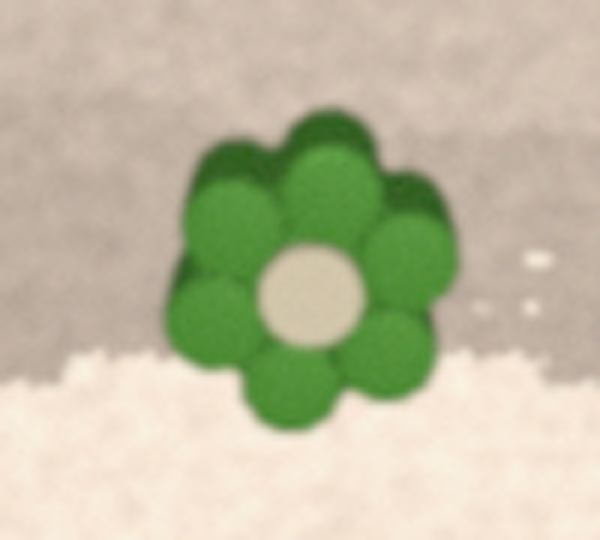

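Wrist view: the green blossom is at (282,214), nearly under the TCP. Its petals are about 19° off tool x, so the gap axis is at world ~66°. Turning +0.18 rad and descending.

```bash
python3 -m crank '[[0,0.001,0,0.092],[0,0,0.02,0.091],[0,0,0.02,0],[0,0,0,0],[0,0,0,0]]' && python3 w.py wg2; python3 -c "
from h import *
go(.637,-.068,.0145)"
```

```text
time_s: 15.6
tcp_pos: [0.6372, -0.0669, 0.0856]
ee_rot: [[0.398, 0.917, -0.003], [0.917, -0.398, -0.001], [-0.002, -0.003, -1.0]]
wrist_force: [0.4, -0.4, 0.4]
gripper_width: 0.805
[   8.5   30.4   -6.9    0.   -52.9 -121.9] 15.6
pink px [459. 150.] 3538 ctr [0.6333 0.0696] r 0.0202 0.0259 petal angle mod60 7.7
yellow px [142. 306.] 522 ctr [ 0.6546 -0.2013] r 0.0016 0.0277 petal angle mod60 12.5
yellow px [421. 307.] 476 ctr [0.7462 0.0101] r 0.0009 0.0284 petal angle mod60 56.7
yellow px [398. 356.] 3672 ctr [ 0.7869 -0.0202] r 0.0042 0.1552 petal angle mod60 7.5
green px [280. 224.] 2107 ctr [ 0.6343 -0.0677] r 0.0181 0.0251 petal angle mod60 36.3
ivory [416.  33.] 40 [0.55   0.0627 0.028 ]
ivory [435.  35.] 54 [0.5556 0.0731 0.028 ]
ivory [497.  48.] 58 [0.5785 0.1076 0.028 ]
ivory [171. 108.] 442 [ 0.5278 -0.102   0.028 ]
t 15.65 p [ 0.6383 -0.0671  0.0869] yaw 66.51 j6 -121.9 | turn rad -0.0 rows 0.0 | after turn dx,dy,dz -0.0013 -0.0008 0.0724
```

View pics/wg2.png

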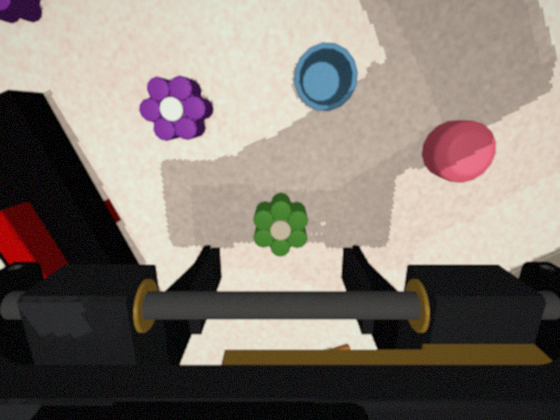

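Wrist view: the green blossom (280,224) is centred, gaps facing the jaws. Descend and grip.

```bash
python3 -m crank '[[-0.0005,0.0005,0.02,0],[0,0,0.025,0],[0,0,0.015,0],[0,0,0.0105,0],[0,0,0,0]]' && python3 -m crank '[[0,0,0,0],[0,0,0,0],[0,0,0,0],[0,0,0,0],[0,0,0,0]]' 0.03; python3 -m crank '[[0,0,0,0]]'; python3 w.py wg3|head -1
```

```text
time_s: 16.07
tcp_pos: [0.6376, -0.0685, 0.0148]
ee_rot: [[0.4, 0.916, -0.002], [0.916, -0.4, -0.0], [-0.001, -0.002, -1.0]]
wrist_force: [0.9, -0.2, -0.2]
gripper_width: 0.804
time_s: 16.48
tcp_pos: [0.6389, -0.0688, 0.017]
ee_rot: [[0.401, 0.916, 0.002], [0.916, -0.401, 0.0], [0.001, 0.001, -1.0]]
wrist_force: [-0.2, -0.4, -0.5]
gripper_width: 0.508
time_s: 16.57
tcp_pos: [0.6388, -0.0688, 0.0168]
ee_rot: [[0.401, 0.916, 0.001], [0.916, -0.401, 0.0], [0.001, 0.001, -1.0]]
wrist_force: [-0.8, 1.2, 1.6]
gripper_width: 0.472
[   8.3   35.1  -10.1    0.   -44.7 -121.9] 16.5667
```

View pics/wg3.png

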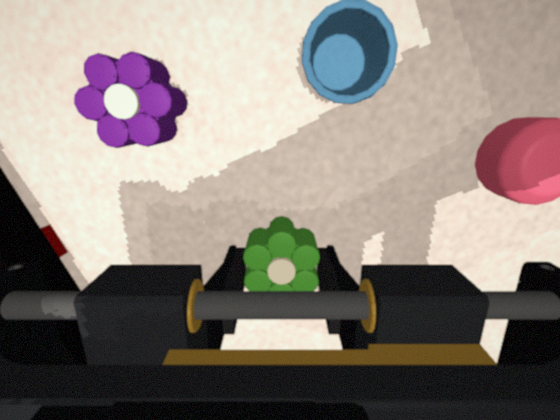

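```bash
python3 -m crank '[[0,0,-0.02,0],[0,0,-0.03,0],[0,0,-0.03,0],[0,0,-0.02,-0.092],[0,0,0,-0.092]]' && python3 -m crank '[[0,0,0,0],[0,0,0,0],[0,0,0,0]]' && python3 -c "
from h import *
go(.612,.2326,.115,77)"
```

```text
time_s: 17.03
tcp_pos: [0.6415, -0.0689, 0.1219]
ee_rot: [[0.221, 0.975, 0.01], [0.975, -0.221, -0.0], [0.002, 0.01, -1.0]]
wrist_force: [0.3, -0.2, 0.0]
gripper_width: 0.475
time_s: 17.28
tcp_pos: [0.6375, -0.0688, 0.1148]
ee_rot: [[0.228, 0.974, -0.002], [0.974, -0.228, 0.0], [-0.001, -0.002, -1.0]]
wrist_force: [-0.1, -0.1, 0.1]
gripper_width: 0.477
t 17.2833 p [ 0.6375 -0.0688  0.1148] yaw 76.8 j6 -111.4 | turn rad -0.0035 rows 0.028135590002004378 | after turn dx,dy,dz 0.288 -0.0926 -0.0002
```

```bash
python3 -m crank '[[0.032,-0.0103,0,-0.003],[0.032,-0.0103,0,0],[0.032,-0.0103,0,0],[0.032,-0.0103,0,0],[0.032,-0.0103,0,0]]' && python3 -m crank '[[0.032,-0.0103,0,0],[0.032,-0.0103,0,0],[0.032,-0.0103,0,0],[0.032,-0.0103,0,0],[0,0,0,0]]' && python3 -m crank '[[0,0,0,0],[0,0,0,0]]'; python3 wb.py wb5; python3 -c "
from h import *
go(.612,.2326,.115,77)"
```

```text
time_s: 17.7
tcp_pos: [0.6231, 0.0998, 0.1147]
ee_rot: [[0.225, 0.974, -0.002], [0.974, -0.225, -0.001], [-0.001, -0.002, -1.0]]
wrist_force: [0.1, 0.0, 0.8]
gripper_width: 0.473
time_s: 18.12
tcp_pos: [0.6117, 0.2379, 0.1146]
ee_rot: [[0.219, 0.976, -0.0], [0.976, -0.219, 0.0], [0.0, -0.0, -1.0]]
wrist_force: [0.8, -0.8, -0.5]
gripper_width: 0.471
time_s: 18.28
tcp_pos: [0.6118, 0.2322, 0.1148]
ee_rot: [[0.224, 0.975, -0.002], [0.975, -0.224, -0.001], [-0.002, -0.002, -1.0]]
wrist_force: [-0.2, -0.7, -0.3]
gripper_width: 0.471
[  34.9   29.9   -3.1   -0.   -57.2 -137.8] 18.2833 [0.6118 0.2322 0.1148]
pink px [282. 139.] 3182 ctr mm 551.7 245.2 wh 52.6 51.9 a 77.1
pink px [128. 258.] 799 ctr mm 626.4 71.6 wh 55.0 23.3 a 88.8
yellow px [282.  57.] 4197 ctr mm 486.7 260.3 wh 52.4 56.6 a 77.1
yellow px [193. 306.] 401 ctr mm 692.8 121.8 wh 16.1 63.6 a 69.7
yellow px [369. 307.] 395 ctr mm 732.3 293.9 wh 16.1 63.3 a 84.3
yellow px [339. 356.] 3912 ctr mm 781.3 244.5 wh 358.1 27.5 a 77.2
green px [22. 55.] 2590 ctr mm 443.1 60.6 wh 37.9 45.6 a 61.9
green px [281. 238.] 6385 ctr mm 642.2 224.0 wh 73.3 109.0 a 77.1
t 18.3333 p [0.612  0.2316 0.1151] yaw 77.02 j6 -137.8 | turn rad 0.0004 rows 0.0032569897293341413 | after turn dx,dy,dz 0.0009 -0.0002 0.0001
```

View pics/wb5.png

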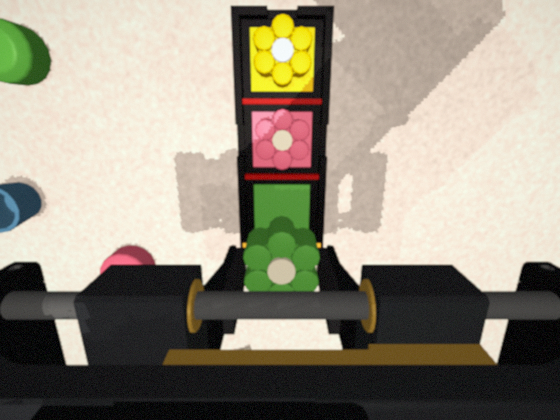

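Wrist view: the green sweet is centred over the green pad (cols 254–310, row 184). The gold marks at (243,245) and (320,245) mark the +x end. Descending.

```bash
python3 -m crank '[[0.0005,0,0.02,0],[0,0,0.025,0],[0,0,0.025,0],[0,0,0.017,0],[0,0,0,0]]' && python3 -m crank '[[0,0,0.0015,0],[0,0,0,0],[0,0,0.001,0],[0,0,0,0],[0,0,0,0]]' && python3 -m crank '[[0,0,0.0005,0],[0,0,0,0],[0,0,0.0005,0],[0,0,0,0],[0,0,0,0]]'
```

```text
time_s: 18.75
tcp_pos: [0.6105, 0.2302, 0.025]
ee_rot: [[0.226, 0.974, -0.007], [0.974, -0.226, -0.004], [-0.005, -0.006, -1.0]]
wrist_force: [-0.0, 0.4, -0.2]
gripper_width: 0.475
time_s: 19.17
tcp_pos: [0.613, 0.2333, 0.0277]
ee_rot: [[0.223, 0.975, 0.002], [0.975, -0.223, 0.001], [0.001, 0.001, -1.0]]
wrist_force: [-0.5, 0.5, -0.3]
gripper_width: 0.475
time_s: 19.58
tcp_pos: [0.6125, 0.2332, 0.0255]
ee_rot: [[0.223, 0.975, -0.0], [0.975, -0.223, -0.0], [-0.0, -0.0, -1.0]]
wrist_force: [-0.4, -0.2, -0.3]
gripper_width: 0.469
```

```bash
python3 -m crank '[[0,0,0.001,0],[0,0,0,0],[0,0,0.001,0],[0,0,0,0],[0,0,0,0]]' && python3 -m crank '[[0,0,0.0005,0],[0,0,0,0],[0,0,0,0]]'
```

```text
time_s: 20.0
tcp_pos: [0.6125, 0.2331, 0.0234]
ee_rot: [[0.223, 0.975, -0.0], [0.975, -0.223, -0.0], [-0.0, -0.0, -1.0]]
wrist_force: [0.4, -0.4, 0.0]
gripper_width: 0.473
time_s: 20.25
tcp_pos: [0.6126, 0.2331, 0.0233]
ee_rot: [[0.223, 0.975, 0.0], [0.975, -0.223, 0.0], [0.0, 0.0, -1.0]]
wrist_force: [0.2, -0.3, 1.6]
gripper_width: 0.473
```

```bash
python3 -m crank '[[0,0,0.0005,0],[0,0,0,0],[0,0,0,0]]' && python3 -m crank '[[0,0,0,0],[0,0,0,0],[0,0,0,0],[0,0,0,0]]' 0.062 && python3 wb.py wb6 && python3 -m crank '[[0,0,-0.01,0],[0,0,-0.03,0],[0,0,-0.035,0],[0,0,-0.03,0],[0,0,0,0]]' && python3 -m crank '[[0,0,0,0],[0,0,0,0]]'
```

```text
time_s: 20.5
tcp_pos: [0.6127, 0.2332, 0.0233]
ee_rot: [[0.223, 0.975, 0.0], [0.975, -0.223, -0.0], [0.0, 0.0, -1.0]]
wrist_force: [-1.7, -0.9, 5.7]
gripper_width: 0.473
time_s: 20.83
tcp_pos: [0.6124, 0.2331, 0.022]
ee_rot: [[0.223, 0.975, -0.0], [0.975, -0.223, -0.0], [-0.0, -0.0, -1.0]]
wrist_force: [0.2, -0.2, 0.0]
gripper_width: 0.666
[  34.9   35.7   -7.8   -0.   -46.5 -137.8] 20.8333 [0.6124 0.2331 0.022 ]
pink px [282. 153.] 6582 ctr mm 553.7 244.9 wh 52.0 56.7 a 76.9
yellow px [280.  42.] 7197 ctr mm 496.1 258.2 wh 51.8 36.3 a 77.1
yellow px [163. 306.] 513 ctr mm 633.0 147.3 wh 13.0 42.7 a 68.2
yellow px [399. 306.] 501 ctr mm 668.5 299.3 wh 12.5 42.0 a 87.3
yellow px [376. 356.] 4574 ctr mm 702.5 273.3 wh 236.0 19.0 a 77.1
green px [280. 251.] 5525 ctr mm 614.0 231.0 wh 51.6 51.9 a 77.1
time_s: 21.3
tcp_pos: [0.6167, 0.235, 0.1363]
ee_rot: [[0.222, 0.975, 0.013], [0.975, -0.222, 0.006], [0.009, 0.012, -1.0]]
wrist_force: [1.0, 0.3, 0.9]
gripper_width: 0.716
time_s: 21.47
tcp_pos: [0.612, 0.233, 0.1276]
ee_rot: [[0.224, 0.975, -0.001], [0.975, -0.224, 0.0], [0.0, -0.001, -1.0]]
wrist_force: [0.1, -0.3, 0.4]
gripper_width: 0.714
```

View pics/wb6.png

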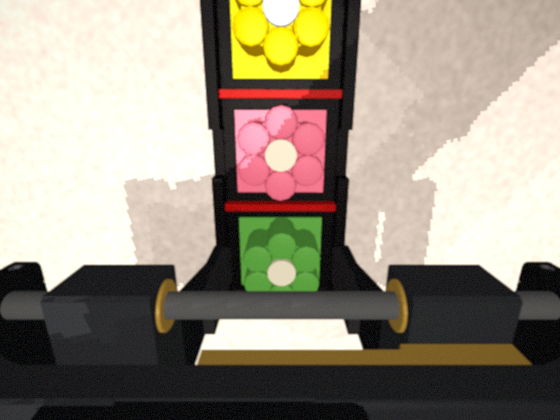

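Wrist view: all three blossoms stand on their own pads, green at (281,272). Next I'll go up over the box centre to measure its pose in the tool frame.

```bash
python3 -m crank '[[0,-0.0155,-0.03,0],[0,-0.0155,-0.03,0],[0,-0.0155,-0.03,0],[0,-0.0155,-0.03,0],[0,0,0,0]]' && python3 -m crank '[[0,0,0,0],[0,0,0,0],[0,0,0,0]]' && cat > rect.py <<'E'
from h import *
import sys
# dark rectangle at height z -> tool-frame and world centre, angle
s=sense();c=capture("wrist");T=wristT(c,s);p=s["tcp_pos"];R=s["ee_rot"]
cv2.imwrite(f"pics/{sys.argv[1]}.png",np.clip(c["pixels"][:,:,::-1]*1.4,0,255).astype(np.uint8))
z=float(sys.argv[2])
print(s["time_s"],p.round(4),s["joints"].round(1))
np.savez("last.npz",px=c["pixels"],T=T,p=p,R=R,depth=c["depth"])
E
python3 rect.py box1 .016
```

```text
time_s: 21.88
tcp_pos: [0.5526, 0.2484, 0.2536]
ee_rot: [[0.221, 0.975, 0.008], [0.975, -0.221, 0.004], [0.006, 0.007, -1.0]]
wrist_force: [0.4, 0.1, 1.1]
gripper_width: 0.713
time_s: 22.13
tcp_pos: [0.5515, 0.2464, 0.245]
ee_rot: [[0.224, 0.975, -0.004], [0.975, -0.224, -0.002], [-0.003, -0.003, -1.0]]
wrist_force: [0.1, -0.3, 0.3]
gripper_width: 0.712
22.1333 [0.5515 0.2464 0.245 ] [  39.4   19.3   -0.4   -0.   -70.6 -142.3]
```

View pics/box1.png

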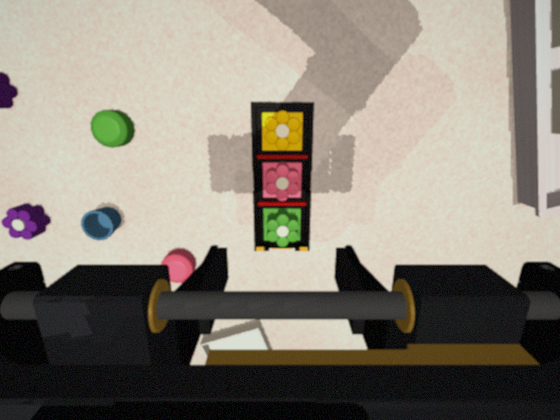

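Wrist view: the box is in full view, cols 251–313 and rows 102–250, gold marks at (260,248) and (303,248). Fitting its outline.

```bash
cat > fit.py <<'E'
from h import *
import sys
d=np.load("last.npz");px=d["px"];T=d["T"];p=d["p"];R=d["R"]
c=dict(fx=310.34055438981505,fy=310.34055438981505,cx=281.02444491727175,cy=209.84555606407656)
z=float(sys.argv[1]);x0,x1,y0,y1=map(int,sys.argv[2:6]);th=int(sys.argv[6])
g=cv2.cvtColor(px,cv2.COLOR_RGB2GRAY);H=cv2.cvtColor(px,cv2.COLOR_RGB2HSV)
m=((g<th)|(H[...,1]>130))
M=np.zeros_like(m);M[y0:y1,x0:x1]=m[y0:y1,x0:x1]
M=cv2.morphologyEx(M.astype(np.uint8),cv2.MORPH_CLOSE,np.ones((3,3)))
cn,_=cv2.findContours(M,cv2.RETR_EXTERNAL,cv2.CHAIN_APPROX_NONE)
q=max(cn,key=cv2.contourArea)[:,0,:];print("px bbox",q.min(0),q.max(0),cv2.contourArea(q))
P=ray(c,q,z,T);L=((P-p)@R)*1000
r=cv2.minAreaRect(L[:,:2].astype(np.float32));print("tool mm ctr",np.round(r[0],1),"wh",np.round(r[1],1),"ang",round(r[2],2))
# edge-line fits on each side (tool frame)
a=np.radians(r[2] if r[2]<45 else r[2]-90);u=np.array([np.cos(a),np.sin(a)]);v=np.array([-u[1],u[0]])
X=(L[:,:2]-r[0])@u;Y=(L[:,:2]-r[0])@v
for nm,A,B in(("u",X,Y),("v",Y,X)):
    for sg in(-1,1):
        e=sg*A.max() if sg>0 else A.min()
        k=(abs(A-e)<4)&(abs(B)<.85*abs(B).max())
        f=np.polyfit(B[k],A[k],1);print(nm,sg,"off",f[1].round(2),"slope deg",np.degrees(f[0]).round(2),k.sum())
print("u dir deg in tool",np.degrees(a).round(2))
W=ray(c,q,z,T)[:,:2];rw=cv2.minAreaRect((W*1000).astype(np.float32));print("world",np.round(rw[0],1),np.round(rw[1],1),round(rw[2],2))
E
for t in 35 45; do python3 fit.py .016 235 330 85 262 $t;done
```

```text
px bbox [252 103] [312 250] 8075.5
tool mm ctr [-0.1  1.4] wh [ 73.3 191.8] ang 0.01
u -1 off -35.76 slope deg -0.17 125
u 1 off 35.6 slope deg -0.25 125
v -1 off -95.51 slope deg -0.73 52
v 1 off 94.26 slope deg 0.46 24
u dir deg in tool 0.01
world [551.9 245.3] [ 73.3 191.8] 77.06
px bbox [252 103] [312 250] 8155.5
tool mm ctr [-0.2  1.4] wh [ 73.9 191.8] ang 0.01
u -1 off -35.97 slope deg 0.16 125
u 1 off 35.97 slope deg -0.35 125
v -1 off -95.79 slope deg -0.08 53
v 1 off 94.33 slope deg 0.21 25
u dir deg in tool 0.01
world [551.9 245.3] [ 73.9 191.8] 77.06
```

```bash
python3 rect.py box2 .016; python3 fit.py .016 235 330 85 262 42; python3 - <<'E'
from h import *
c=capture("top");cv2.imwrite("pics/top2.png",np.clip(c["pixels"][:,:,::-1]*1.5,0,255).astype(np.uint8))
H=hsv(c);red=((H[...,0]>172)|(H[...,0]<6))&(H[...,1]>180)
for m,ce,st in blobs(red,30):
    v,u=np.nonzero(m);P=ray(c,np.c_[u,v],.062)
    print("red",ce.round(1),st,ray(c,ce,.062)[0].round(4),np.round(cv2.minAreaRect((P[:,:2]*1000).astype(np.float32)),1) if 0 else cv2.minAreaRect((P[:,:2]*1000).astype(np.float32)))
for m,ce,st in blobs(cmask(H,"yellow"),60): print("yel",ce.round(1),st,ray(c,ce,.038)[0].round(4))
E
```

```text
22.1833 [0.5516 0.2464 0.2451] [  39.4   19.3   -0.4   -0.   -70.6 -142.3]
px bbox [252 103] [312 250] 8105.5
tool mm ctr [-0.2  1.4] wh [191.8  73.7] ang 89.96
u -1 off -35.82 slope deg 0.04 125
u 1 off 35.79 slope deg -0.32 125
v -1 off -95.8 slope deg -0.02 52
v 1 off 94.45 slope deg 0.18 18
u dir deg in tool -0.04
world [552.1 245.2] [ 73.7 191.8] 77.1
red [417.2 190.9] [411 178  12  27 245] [ 0.5747 -0.2302  0.062 ] ((574.590087890625, -228.6607666015625), (24.83799934387207, 59.4814453125), 89.40673065185547)
yel [472.2  69.4] [457  59  30  21 495] [ 0.87   -0.3716  0.038 ]
yel [415.8 157.5] [404 154  25   8 165] [ 0.656  -0.2359  0.038 ]
yel [203.7 224.5] [191 213  26  24 409] [0.4919 0.2524 0.038 ]
```

View pics/top2.png

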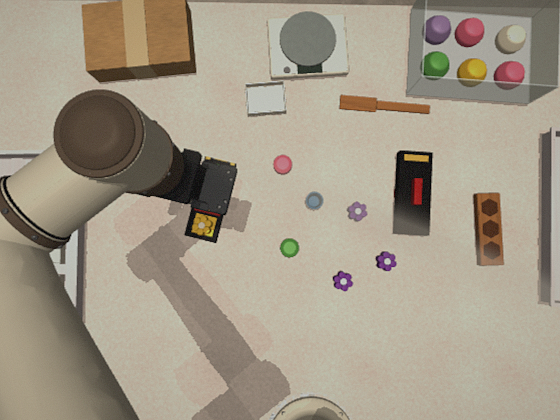

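Top view: the lid (413,193) is untouched, gold stripe at (416,158) and bar at (417,191). Moving above it.

```bash
python3 -c "
from h import *
go(.575,-.231,.245,88)"
```

```text
t 22.2833 p [0.552  0.2465 0.2457] yaw 77.07 j6 -142.3 | turn rad -0.1908 rows 1.5271393159302882 | after turn dx,dy,dz -0.4764 0.0397 0.0007
```

```bash
python3 -m crank '[[0,0,0,-0.096],[0,0,0,-0.095],[-0.037,0.003,0,0],[-0.037,0.003,0,0],[-0.037,0.003,0,0]]' && python3 -m crank '[[-0.037,0.003,0,0],[-0.037,0.003,0,0],[-0.037,0.003,0,0],[-0.037,0.003,0,0],[-0.037,0.003,0,0]]' && python3 -m crank '[[-0.037,0.003,0,0],[-0.037,0.003,0,0],[-0.037,0.003,0,0],[-0.037,0.003,0,0],[-0.033,0.003,0,0]]' && python3 -m crank '[[0,0,0,0],[0,0,0,0],[0,0,0,0],[0,0,0,0]]'; python3 rect.py lid1 .038
```

```text
time_s: 22.7
tcp_pos: [0.5571, 0.1347, 0.2464]
ee_rot: [[0.033, 0.999, -0.002], [0.999, -0.033, -0.001], [-0.001, -0.002, -1.0]]
wrist_force: [1.2, -0.2, 0.2]
gripper_width: 0.716
time_s: 23.12
tcp_pos: [0.5657, -0.0517, 0.2468]
ee_rot: [[0.034, 0.999, -0.001], [0.999, -0.034, -0.0], [-0.0, -0.001, -1.0]]
wrist_force: [0.9, -1.1, 1.1]
gripper_width: 0.713
time_s: 23.53
tcp_pos: [0.5743, -0.2336, 0.2466]
ee_rot: [[0.035, 0.999, -0.002], [0.999, -0.035, 0.0], [0.0, -0.002, -1.0]]
wrist_force: [-0.1, 0.4, -0.1]
gripper_width: 0.711
time_s: 23.87
tcp_pos: [0.5747, -0.2303, 0.2471]
ee_rot: [[0.033, 0.999, -0.001], [0.999, -0.033, 0.0], [0.0, -0.001, -1.0]]
wrist_force: [-0.2, 0.7, -0.7]
gripper_width: 0.713
23.8667 [ 0.5747 -0.2303  0.2471] [ -6.9  20.6   1.9  -0.  -71.3 -85. ]
```

View pics/lid1.png

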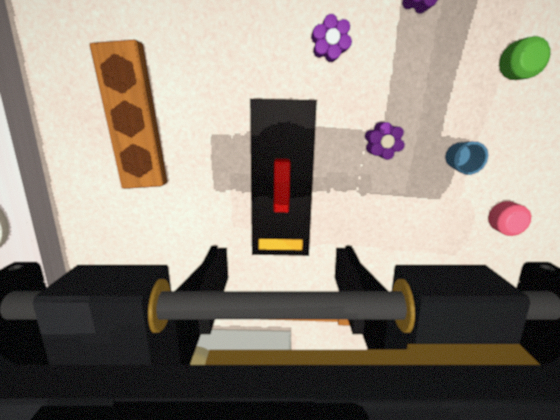

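```bash
python3 fit.py .038 235 330 85 265 42; python3 - <<'E'
from h import *
d=np.load("last.npz");px=d["px"];T=d["T"];p=d["p"];R=d["R"]
c=dict(fx=310.34055438981505,fy=310.34055438981505,cx=281.02444491727175,cy=209.84555606407656)
H=cv2.cvtColor(px,cv2.COLOR_RGB2HSV)
red=((H[...,0]>172)|(H[...,0]<6))&(H[...,1]>150)
for nm,mk,z in(("red",red,.062),("gold",cmask(H,"yellow",40),.038)):
    for m,ce,st in blobs(mk,60):
        if not(240<ce[0]<325 and 90<ce[1]<262): continue
        cn,_=cv2.findContours(m.astype(np.uint8),cv2.RETR_EXTERNAL,cv2.CHAIN_APPROX_NONE);q=cn[0][:,0,:]
        L=((ray(c,q,z,T)-p)@R)*1000
        print(nm,ce.round(1),st,[np.round(x,2) for x in cv2.minAreaRect(L[:,:2].astype(np.float32))])
E
```

```text
px bbox [251 100] [314 254] 8998.5
tool mm ctr [-0.4 -2. ] wh [ 73.4 191. ] ang 1.09
u -1 off -35.79 slope deg 0.03 131
u 1 off 35.86 slope deg -0.1 131
v -1 off -94.84 slope deg 0.36 55
v 1 off 94.72 slope deg 0.59 47
u dir deg in tool 1.09
world [ 572.6 -230.6] [ 73.4 191. ] 87.0
red [281.4 185. ] [272 157  20  57 965] [array([-0.53, -3.53]), array([21.11, 65.86]), np.float64(1.64)]
gold [279.5 243.9] [258 238  46  13 526] [array([-1.59, 79.5 ]), array([58.59, 16.95]), np.float64(0.01)]
```

Wrist view: lid cols 251–316, rows 98–255, gold (280,244) toward +tool y, same as the box's gold end when viewed. The bar is at (282,185), and the lid sits 1.1° off in yaw. I'll correct for that and descend to the bar.

```bash
python3 -m crank '[[-0.0004,-0.002,0.035,0.019],[0,0,0.035,0],[0,0,0.035,0],[0,0,0.035,0],[0,0,0.02,0]]' 0.06 && python3 -m crank '[[0,0,0.02,0],[0,0,0,0],[0,0,0,0],[0,0,0,0]]' && python3 rect.py lid2 .038; python3 -c "
from h import *
go(.5726,-.2306,.0415,87)"
```

```text
time_s: 24.33
tcp_pos: [0.5708, -0.2295, 0.0839]
ee_rot: [[0.052, 0.999, -0.005], [0.999, -0.052, 0.002], [0.001, -0.005, -1.0]]
wrist_force: [-0.1, 0.8, -0.2]
gripper_width: 0.696
time_s: 24.67
tcp_pos: [0.574, -0.231, 0.0692]
ee_rot: [[0.052, 0.999, 0.003], [0.999, -0.052, -0.001], [-0.001, 0.003, -1.0]]
wrist_force: [0.5, -1.2, 1.2]
gripper_width: 0.691
24.6667 [ 0.574  -0.231   0.0692] [ -6.9  29.5 -11.4   0.  -48.9 -86. ]
t 24.7167 p [ 0.5742 -0.2312  0.0696] yaw 87.03 j6 -86.0 | turn rad 0.0005 rows 0.003647907771516286 | after turn dx,dy,dz 0.0005 -0.0017 0.0281
```

View pics/lid2.png

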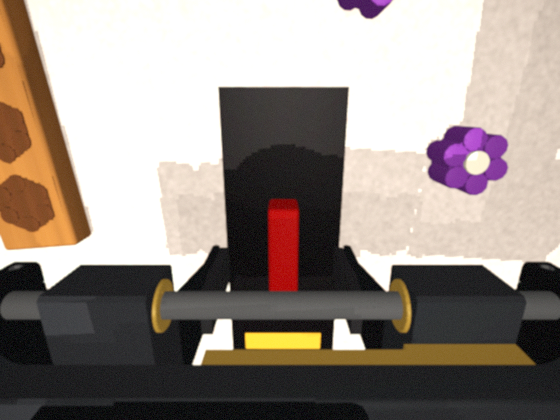

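```bash
python3 - <<'E'
from h import *
d=np.load("last.npz");px=d["px"];T=d["T"];p=d["p"];R=d["R"]
c=dict(fx=310.34055438981505,fy=310.34055438981505,cx=281.02444491727175,cy=209.84555606407656)
H=cv2.cvtColor(px,cv2.COLOR_RGB2HSV);g=cv2.cvtColor(px,cv2.COLOR_RGB2GRAY)
tool=lambda uv,z:((ray(c,uv,z,T)-p)@R*1000)[0].round(1)
for col in(230,255,284,310,340):
    r=np.nonzero(g[60:130,col]<70)[0][0]+60;print("end",col,r,tool([col,r-.5],.038))
for r in (100,150,220):
    x=np.nonzero(g[r,200:370]<60)[0]+200;print("sides",r,x.min(),x.max(),tool([x.min()-.5,r],.038),tool([x.max()+.5,r],.038))
gm=cmask(H,"yellow",40);m=[b for b in blobs(gm,60) if 230<b[1][0]<330 and 325<b[1][1]<352]
for b in m: print("gold",b[2])
print(g[195:215,284], H[195:215,284,2])
E
```

```text
end 230 88 [-30.5 -97.8  30.9]
end 255 88 [-15.9 -97.8  30.9]
end 284 88 [  1.  -97.8  30.9]
end 310 88 [ 16.1 -97.8  30.9]
end 340 88 [ 33.6 -97.8  30.9]
sides 100 220 346 [-37.  -90.9  31. ] [ 37.8 -90.9  30.9]
sides 150 223 343 [-36.9 -61.8  31. ] [ 37.8 -61.8  31. ]
sides 220 227 339 [-36.8 -16.   31.1] [ 37.9 -16.   31.1]
[21 19 22 27 34 33 29 30 27 31 33 31 34 33 39 47 50 51 54 54] [ 23  21  24  46  76  90  90  90  91  91  91  91  93  98 112 126 134 138
 140 140]
```

Wrist view: the lid end is at row 88, 97.8 mm from the TCP, so centred within 1 mm. Lower and grip the bar.

```bash
python3 -m crank '[[0.0003,-0.0005,0.015,0],[0,0,0.01,0],[0,0,0.002,0],[0,0,0,0],[0,0,0,0]]' && python3 -m crank '[[0,0,0,0],[0,0,0,0],[0,0,0,0],[0,0,0,0],[0,0,0,0]]' 0.0 && python3 -m crank '[[0,0,0,0],[0,0,0,0],[0,0,0,0]]'; python3 rect.py lid3 .038
```

```text
time_s: 25.13
tcp_pos: [0.5727, -0.2312, 0.0411]
ee_rot: [[0.053, 0.999, 0.001], [0.999, -0.053, -0.0], [-0.0, 0.001, -1.0]]
wrist_force: [-0.7, 0.5, 0.4]
gripper_width: 0.691
time_s: 25.55
tcp_pos: [0.5724, -0.2311, 0.0407]
ee_rot: [[0.053, 0.999, 0.0], [0.999, -0.053, -0.0], [-0.0, 0.0, -1.0]]
wrist_force: [0.4, -0.8, 0.9]
gripper_width: 0.394
time_s: 25.8
tcp_pos: [0.5722, -0.231, 0.0405]
ee_rot: [[0.053, 0.999, -0.0], [0.999, -0.053, 0.0], [0.0, -0.0, -1.0]]
wrist_force: [-0.6, 0.4, 0.7]
gripper_width: 0.203
25.8 [ 0.5722 -0.231   0.0405] [ -7.   31.5 -13.   -0.  -45.6 -86.1]
```

View pics/lid3.png

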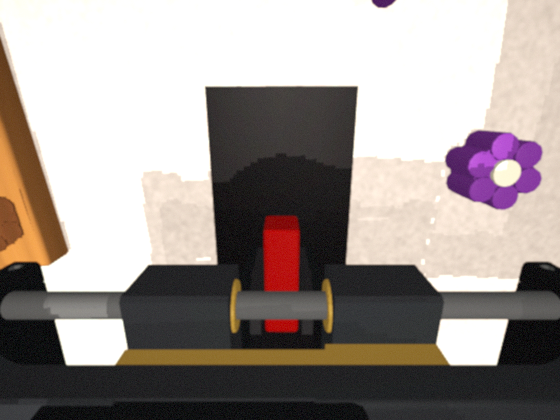

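Wrist view: the jaws are shut on the bar (width 17.7 mm), with the lid end at row 87. Lift and carry.

```bash
python3 -m crank '[[0,0,-0.01,0],[0,0,-0.02,0],[0,0,-0.03,0],[0,0,-0.03,0],[0,0,-0.02,0]]' && python3 -m crank '[[0,0,-0.01,0.087],[0,0,0,0.088],[0,0,0,0],[0,0,0,0]]' ; python3 -c "
from h import *
go(.552,.2455,.16,77.05)"
```

```text
time_s: 26.27
tcp_pos: [0.573, -0.2315, 0.154]
ee_rot: [[0.053, 0.999, 0.003], [0.999, -0.053, -0.001], [-0.001, 0.003, -1.0]]
wrist_force: [0.9, -0.6, -2.4]
gripper_width: 0.2
time_s: 26.6
tcp_pos: [0.5717, -0.231, 0.1605]
ee_rot: [[0.224, 0.975, -0.001], [0.975, -0.224, 0.0], [0.0, -0.001, -1.0]]
wrist_force: [0.2, 0.5, -1.3]
gripper_width: 0.205
t 26.6 p [ 0.5717 -0.231   0.1605] yaw 77.04 j6 -96.0 | turn rad -0.0002 rows 0.001458608213558466 | after turn dx,dy,dz 0.4599 -0.126 0.0005
```

```bash
python3 -m crank '[[0.02,-0.0055,0,0],[0.03,-0.0082,0,0],[0.03,-0.0082,0,0],[0.03,-0.0082,0,0],[0.03,-0.0082,0,0]]' && python3 -m crank '[[0.03,-0.0082,0,0],[0.03,-0.0082,0,0],[0.03,-0.0082,0,0],[0.03,-0.0082,0,0],[0.03,-0.0082,0,0]]' && python3 -m crank '[[0.03,-0.0082,0,0],[0.03,-0.0082,0,0],[0.03,-0.0082,0,0],[0.03,-0.0082,0,0],[0.03,-0.0082,0,0]]' && python3 -m crank '[[0.02,-0.0055,0,0],[0,0,0,0],[0,0,0,0],[0,0,0,0]]'; python3 rect.py lb1 .038;  python3 -c "
from h import *
go(.552,.2455,.16,77.05)"
```

```text
time_s: 27.02
tcp_pos: [0.5658, -0.0849, 0.1597]
ee_rot: [[0.225, 0.974, -0.002], [0.974, -0.225, -0.0], [-0.001, -0.002, -1.0]]
wrist_force: [-0.4, 1.5, -2.0]
gripper_width: 0.201
time_s: 27.43
tcp_pos: [0.5598, 0.0706, 0.1599]
ee_rot: [[0.224, 0.975, -0.002], [0.975, -0.224, -0.001], [-0.001, -0.002, -1.0]]
wrist_force: [0.8, -0.7, -1.9]
gripper_width: 0.204
time_s: 27.85
tcp_pos: [0.5538, 0.2259, 0.1598]
ee_rot: [[0.224, 0.975, -0.002], [0.975, -0.224, -0.001], [-0.001, -0.001, -1.0]]
wrist_force: [0.4, 0.4, -1.8]
gripper_width: 0.203
time_s: 28.18
tcp_pos: [0.5532, 0.2447, 0.1598]
ee_rot: [[0.225, 0.974, -0.002], [0.974, -0.225, -0.001], [-0.002, -0.001, -1.0]]
wrist_force: [-0.1, -0.3, -1.4]
gripper_width: 0.202
28.1833 [0.5532 0.2447 0.1598] [  39.2   23.    -7.5   -0.   -59.6 -142.2]
t 28.2333 p [0.5534 0.2444 0.16  ] yaw 76.93 j6 -142.2 | turn rad -0.0022 rows 0.017373071117728883 | after turn dx,dy,dz 0.0008 -0.0017 0.0
```

View pics/lb1.png

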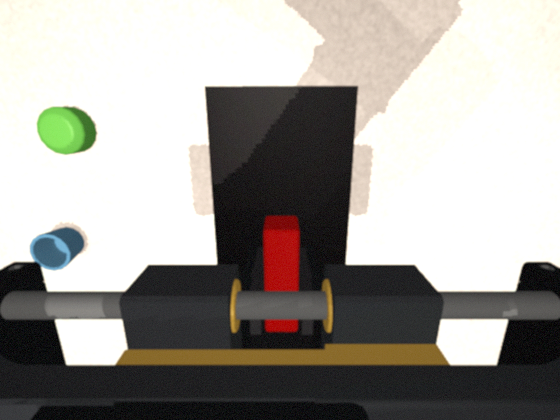

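Wrist view: the lid is in the same place in the hand (end row 87, cols 206–357), so it hasn't slipped. Small correction, then lower to just above the rim and check from the side.

```bash
python3 -m crank '[[0.0009,-0.0015,0,-0.002],[0,0,0.03,0],[0,0,0.03,0],[0,0,0.02,0],[0,0,0.01,0]]' && python3 -m crank '[[0,0,0,0],[0,0,0,0],[0,0,0,0],[0,0,0,0]]';  python3 - <<'E'
from h import *
go(.552,.2457,.065,77.05)
for n in("side","top"):
    c=capture(n);x=c["pixels"][:,:,::-1]
    x=x[220:370,130:350] if n=="side" else x[140:260,150:270]
    cv2.imwrite(f"pics/{n}3.png",cv2.resize(np.clip(x*1.6,0,255).astype(np.uint8),None,fx=3.5 if n=="side" else 4.5,fy=3.5 if n=="side" else 4.5,interpolation=cv2.INTER_CUBIC))
E
python3 rect.py lb2 .038
```

```text
time_s: 28.65
tcp_pos: [0.5509, 0.2445, 0.0676]
ee_rot: [[0.226, 0.974, -0.005], [0.974, -0.226, -0.003], [-0.004, -0.004, -1.0]]
wrist_force: [-1.2, 0.1, -1.3]
gripper_width: 0.202
time_s: 28.98
tcp_pos: [0.5536, 0.2472, 0.0724]
ee_rot: [[0.224, 0.975, 0.003], [0.975, -0.224, 0.002], [0.003, 0.002, -1.0]]
wrist_force: [0.5, 0.1, -2.4]
gripper_width: 0.206
t 28.9833 p [0.5536 0.2472 0.0724] yaw 77.05 j6 -142.3 | turn rad -0.0 rows 0.00014309091502944323 | after turn dx,dy,dz -0.0019 -0.0013 0.0074
29.0833 [0.5532 0.2471 0.072 ] [  39.4   28.3  -13.2    0.   -48.3 -142.3]
```

View pics/side3.png

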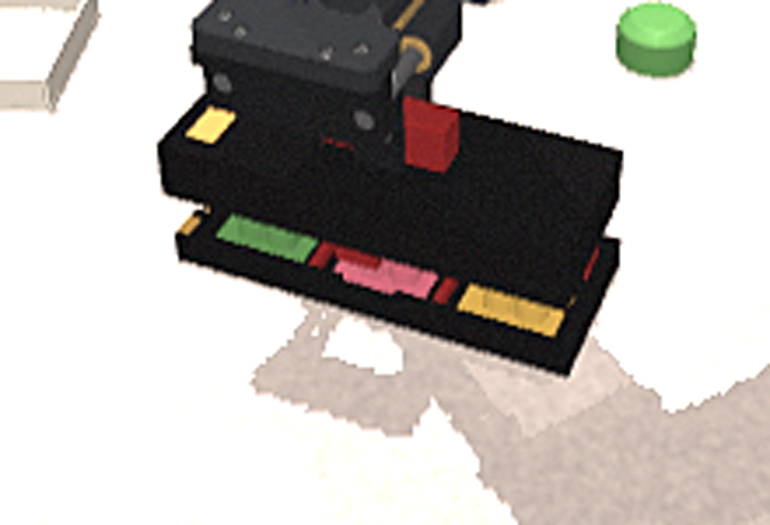

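View pics/lb2.png

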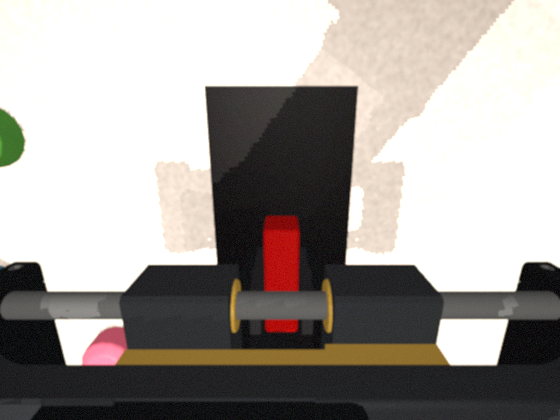

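Side view: the lid hovers squarely over the box, gold (212,125) above the gold marks (190,225), and the red side lug (358,255) above its notch. Let it settle and read.

```bash
python3 -m crank '[[0,0,0.003,0],[0,0,0,0],[0,0,0,0],[0,0,0,0],[0,0,0,0]]';  python3 -m crank '[[0,0,0,0],[0,0,0,0],[0,0,0,0]]'; python3 -c "
from h import *
go(.552,.2457,.065,77.05)"
```

```text
time_s: 29.55
tcp_pos: [0.5525, 0.2467, 0.0675]
ee_rot: [[0.224, 0.975, -0.0], [0.975, -0.224, -0.0], [-0.0, 0.0, -1.0]]
wrist_force: [0.1, -0.4, -1.5]
gripper_width: 0.203
time_s: 29.8
tcp_pos: [0.5525, 0.2467, 0.0675]
ee_rot: [[0.224, 0.975, -0.0], [0.975, -0.224, -0.0], [-0.0, -0.0, -1.0]]
wrist_force: [0.8, -0.4, -1.7]
gripper_width: 0.206
t 29.8 p [0.5525 0.2467 0.0675] yaw 77.04 j6 -142.3 | turn rad -0.0002 rows 0.0015361351617844913 | after turn dx,dy,dz -0.0011 -0.0003 0.0025
```

```bash
python3 -m crank '[[-0.0006,-0.0002,0.004,0],[0,0,0.003,0],[0,0,0.0025,0],[0,0,0,0],[0,0,0,0]]';  python3 -m crank '[[0,0,0.002,0],[0,0,0,0],[0,0,0.002,0],[0,0,0,0]]'
```

```text
time_s: 30.22
tcp_pos: [0.5521, 0.246, 0.0577]
ee_rot: [[0.224, 0.975, -0.001], [0.975, -0.224, -0.001], [-0.001, -0.0, -1.0]]
wrist_force: [-0.3, -0.1, -3.0]
gripper_width: 0.207
time_s: 30.55
tcp_pos: [0.5521, 0.246, 0.0537]
ee_rot: [[0.224, 0.974, -0.0], [0.974, -0.224, -0.0], [-0.0, -0.0, -1.0]]
wrist_force: [0.1, -0.1, -1.9]
gripper_width: 0.207
```

TCP z 0.0537 is below perched height with no contact force, so the lugs are in the notches. Continue.

```bash
python3 -m crank '[[0,0,0.002,0],[0,0,0,0],[0,0,0.0015,0],[0,0,0,0],[0,0,0,0]]';  python3 -m crank '[[0,0,0.001,0],[0,0,0,0],[0,0,0.0007,0],[0,0,0,0],[0,0,0,0]]'
```

```text
time_s: 30.97
tcp_pos: [0.5521, 0.2461, 0.0504]
ee_rot: [[0.224, 0.975, -0.0], [0.975, -0.224, -0.0], [-0.0, -0.0, -1.0]]
wrist_force: [0.5, -0.3, -3.2]
gripper_width: 0.204
time_s: 31.38
tcp_pos: [0.5522, 0.2461, 0.0488]
ee_rot: [[0.224, 0.975, -0.0], [0.975, -0.224, -0.0], [-0.0, -0.0, -1.0]]
wrist_force: [-0.5, 0.3, -2.3]
gripper_width: 0.203
```

```bash
python3 -m crank '[[0,0,0.0005,0],[0,0,0,0],[0,0,0.0005,0],[0,0,0,0],[0,0,0,0]]'
```

```text
time_s: 31.8
tcp_pos: [0.5523, 0.2462, 0.0485]
ee_rot: [[0.224, 0.975, 0.0], [0.975, -0.224, 0.0], [0.0, 0.0, -1.0]]
wrist_force: [-2.4, -0.2, 3.4]
gripper_width: 0.206
```

Contact at TCP z 0.0485, exactly the seated height. Release, lift, and check.

```bash
python3 -m crank '[[0,0,0,0],[0,0,0,0],[0,0,0,0],[0,0,0,0],[0,0,0,0]]' 0.045 && python3 -m crank '[[0,0,-0.01,0],[0,0,-0.02,0],[0,0,-0.03,0],[0,0,-0.035,0],[0,0,-0.035,0]]' && python3 -m crank '[[-0.03,0.01,-0.02,0],[-0.035,0.01,-0.01,0],[-0.035,0.01,0,0],[-0.035,0.01,0,0],[-0.035,0.01,0,0]]' && python3 -m crank '[[-0.035,0.01,0,0],[-0.035,0.01,0,0],[-0.035,0.01,0,0],[-0.035,0.01,0,0],[0,0,0,0]]' && python3 -m crank '[[0,0,0,0],[0,0,0,0]]'; python3 - <<'E'
from h import *
for n in("side","top"):
    c=capture(n);x=np.clip(c["pixels"][:,:,::-1]*1.6,0,255).astype(np.uint8)
    if n=="top": cv2.imwrite("pics/top4f.png",x)
    y=x[230:350,150:330] if n=="side" else x[140:260,150:270]
    cv2.imwrite(f"pics/{n}4.png",cv2.resize(y,None,fx=4.2,fy=4.2,interpolation=cv2.INTER_CUBIC))
    D=c["depth"];T=c["world_from_camera"]
    H=hsv(c)
    v,u=np.mgrid[0:420,0:560];P=np.stack([(u-c["cx"])/c["fx"]*D,(v-c["cy"])/c["fy"]*D,D],-1)@T[:3,:3].T+T[:3,3]
    # box frame
    a=np.radians(-12.95);q=P[...,:2]-[.552,.246];X=q[...,0]*np.cos(a)+q[...,1]*np.sin(a);Y=-q[...,0]*np.sin(a)+q[...,1]*np.cos(a)
    for nm,(xa,xb,ya,yb) in dict(lidend_gold=(.06,.09,-.03,.03),lidend_minus=(-.09,-.06,-.03,.03),ymin=(-.03,.03,-.033,-.018),ymax=(-.03,.03,.018,.033),bar=(-.025,.025,-.006,.006)).items():
        k=(D>0)&(X>xa)&(X<xb)&(Y>ya)&(Y<yb)&(P[...,2]<.2);print(n,nm,k.sum(),np.median(P[k][:,2]).round(4) if k.any() else None)
    g=cmask(H,"yellow");k=g&(abs(X)<.11)&(abs(Y)<.05)&(D>0);print("gold boxframe",X[k].mean().round(4),Y[k].mean().round(4),k.sum())
E
```

```text
time_s: 32.22
tcp_pos: [0.5523, 0.2461, 0.0477]
ee_rot: [[0.224, 0.975, -0.0], [0.975, -0.224, -0.0], [-0.0, -0.0, -1.0]]
wrist_force: [-0.4, 0.1, -1.3]
gripper_width: 0.476
time_s: 32.63
tcp_pos: [0.552, 0.2458, 0.1797]
ee_rot: [[0.224, 0.975, -0.0], [0.975, -0.224, -0.001], [-0.001, -0.0, -1.0]]
wrist_force: [0.8, 0.8, -0.2]
gripper_width: 0.518
time_s: 33.05
tcp_pos: [0.5627, 0.0678, 0.2093]
ee_rot: [[0.224, 0.975, 0.002], [0.975, -0.224, 0.001], [0.001, 0.002, -1.0]]
wrist_force: [1.4, -0.5, -0.4]
gripper_width: 0.518
time_s: 33.47
tcp_pos: [0.5701, -0.0813, 0.2086]
ee_rot: [[0.23, 0.973, 0.0], [0.973, -0.23, -0.001], [-0.001, 0.001, -1.0]]
wrist_force: [0.9, 0.9, 0.1]
gripper_width: 0.518
time_s: 33.63
tcp_pos: [0.5704, -0.0763, 0.2084]
ee_rot: [[0.225, 0.974, 0.001], [0.974, -0.225, 0.0], [0.0, 0.001, -1.0]]
wrist_force: [-0.3, 0.8, 0.0]
gripper_width: 0.515
side lidend_gold 423 0.045
side lidend_minus 510 0.0451
side ymin 31 0.0449
side ymax 252 0.0449
side bar 155 0.069
gold boxframe nan nan 0
top lidend_gold 201 0.0458
top lidend_minus 343 0.0456
top ymin 169 0.0457
top ymax 172 0.0455
top bar 120 0.0698
gold boxframe 0.0835 0.0128 85<stdin>:14: RuntimeWarning: Mean of empty slice.
  ret = ret.dtype.type(ret / rcount)
```

View pics/side4.png

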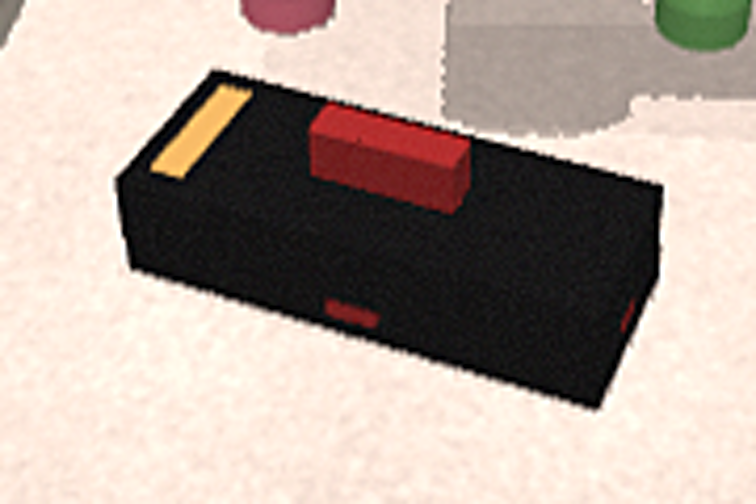

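View pics/top4f.png

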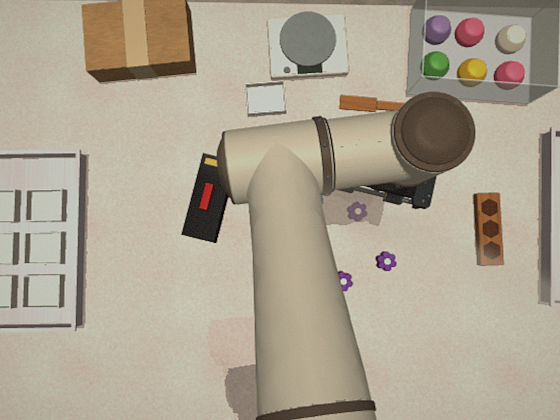

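Side view: the lid sits flush with no gap, lugs in the notches (352,312) and (627,315), gold stripe at (200,135). Depth gives a level top at 45–46 mm, where 46 means seated. Handing in.

```bash
python3 -c "
from station import *
print(sense()['wrist_force'],finish_job())"
```

```text
the job is handed in; nothing more can be done
[-0.879468   -0.19397411 -0.15874063] None
```

The gift box is packed and the job was handed in at about 34 s. The yellow, pink and green blossoms stand upright on their own pads, each lowered until it touched (3–6 N) before release. The lid then went on, gold end over gold end.

- **Sweets:** wrist views after each placing showed the blossom upright and centred on its own pad. I did not touch or approach the round sweets; after each carry they were seen where they started.
- **Lid:** the lugs entered the notches without resistance. The lid touched down at the seated height, and its top read level at 45–46 mm at both ends and both sides (46 is fully seated). The side picture shows no gap and the lugs in their notches.
- **Disagreements:** the two fixed cameras differed by 2–7 mm in places, so I used their average and corrected it with the wrist camera. In the last check, the gold-stripe depth sample from the side camera came back empty. From the top camera it was partly hidden by the arm, but it was at the gold end.

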